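# Set up the oiling rest and lay a chair rung on it

### The arm

A 6-joint arm with a two-finger parallel gripper is mounted at the origin on the work surface. World frame = base frame: x ahead of the robot, y to its left, z up, the work surface at z = 0. Lengths are in m, angles in degrees, forces in N, time in s.
With the tool pointing down it reaches from about 0.4 to 0.825 m from the base axis. Payload 7 kg.
Tool frame: the origin (TCP) lies midway between the tips of the shut fingers; the grasp point (between the pads) lies 19 mm behind it (ctrl.hold_point_z is the distance from the TCP to the grasp point, in m); z points along the fingers, y is the line along which they close (so a half turn about z gives the same grasp; the last joint's range is limited). The gripper opens to 88 mm and grips with 3 to 60 N. Pads are 19 mm wide; open, the fingers measure 130 mm over their backs; the gripper's body (78 mm by 193 mm) begins 47 mm behind the grasp point.
Start: joints at [79.59, 20.546, 0.682, 0, -70.136, -16.507], TCP at [0.306, 0.602, 0.187] pointing down, gripper open.
Joint ranges: [-176.03, 176.03], [-82.01, 121.73], [-58.28, 71.71], [-173.87, 95.51], [-174.79, -0.11], [-173.66, 173.66]. Speed limits (degrees/s): [136.94, 136.94, 172.46, 180, 180, 180].

### API

Orientations are given as [roll, pitch, yaw] about the fixed x, y, z axes, in that order (R = Rz(yaw) Ry(pitch) Rx(roll)).
In Python, from plant import ctrl gives the robot as it stands.
- The arm moves only by the tool apply_moves, never from a script. Its argument "deltas" is a list of rows, each an object with "fingers": the finger opening in mm, from 0 to 87.6; "delta_pos": the shift along the tool's x, y, z in mm, a list of three; "angular": the turn, a rotation vector about the tool's x, y, z in degrees, a list of three. A call has 1 to 10 rows; each row is the pose to reach, as a shift and turn from the pose commanded when the call began, along the tool's axes at that moment; what a row does not reach only later rows make up. A row lasts 1/10 s, in which the tool goes at most 50 mm and 8.59 degrees, less where a joint would pass 70% of its speed; a pose out of reach is approached as far as the arm can. A call with a gripper value outside its range is refused whole. The fingers move at their own pace and stop on an object; the grip force is fixed at half the most. Time passes only in rows, so rows that repeat a pose let the fingers close. It gives the time, the measured TCP pose, the force, the opening and the grip force at its end, in the units of the state.
- ctrl.get_obs(): the state, without advancing time (a new reading comes with each control period).
- ctrl.snapshot(name): name is "side" or "top"; returns the picture (420x560x3 uint8, red, green, blue); there is no depth.
- ctrl.camera_params(name): a dict with "fx", "fy", "cx", "cy" (pixels), "cam_to_world" (4x4, takes a point from camera to world coordinates). Camera axes: x right, y up, looking along -z (the intrinsics and any distortion apply to the point x, -y, -z); pixel columns grow to the right and rows downward; lengths in m; the calibration is good to about 2 mm. A picture is of the moment at which its call begins. camera_params takes no time and is no camera call.
- ctrl.close_job(): hands the job in; it is judged then, once.
The state is a dict: "clock": time; "joint_pos": joint angles; "qvel": joint speeds; "tau": joint torques, N m; "tool_pos": TCP position; "orientation": TCP orientation; "force": force on the tool from outside, world axes, zero at the start; "moment": the same for the moment, N m; "opening": finger opening in m; "gripper_force": force on a finger pad.
Only numpy, scipy, OpenCV 4.12 (cv2) and the standard library are available. Lean on these libraries where they do the work, as an engineer would, in place of code of your own. Each camera call takes 0.05 s, during which the arm holds its last target. There are 200 camera calls.

### The job

Make the oiling rest ready: slide the blue cradle onto the rail from its open end until its centre is at the red band, and let go of it there. Then lay the dark chair rung in the V notches of the blue and the white cradle, fully down in both and sticking out past them about equally. Do not drop either piece, and leave the glue bottle, tin, plane and sanding block where they stand.

Things in the scene. Friction and masses are not known exactly. Their poses are not given: they have to be found in the camera images.
- rack: Fixed green beam, 80 mm wide (x), 260 mm long (y), 30 mm high, with an aluminium T rail along its middle, as long as the beam. Origin: centre of its underside on the bench, z up. One rail end is open, near the other the white cradle blocks it; which end is which changes.
- rail_top (a point): Middle of the rail's top, 51 mm above the bench. Heights above the bench: rail stem 11 mm wide, 30 to 43 mm; rail head 26 mm wide, 43 to 51 mm. The last 8 mm of the head at each end is a slimmer lead-in nose, 20 mm wide, 45 to 49 mm high.
- post: Fixed white cradle astride the rail, 108 mm from the beam's middle; the open end is the opposite one. Origin on the rail's centre line, 33 mm above the bench, axes as the rack's. Upright plate 18 mm thick (y), 44 mm wide (x), its top 94 mm above the origin, on a foot 30 mm long, 52 mm wide, 27 mm high.
- post_notch (a point): Bottom of the white cradle's V notch, 109 mm above the bench. The notch is 90 degrees, 36 mm wide and 18 mm deep, and runs along the rail through the 18 mm plate.
- open_band: Yellow painted band across the beam, 4 mm wide, flat, 108 mm from the beam's middle on the side of the rail's open end. Origin on the rail's centre line at the beam's top.
- mark: Red painted band across the beam's top and down its sides, 4 mm wide, flat; within 25 mm of the beam's middle. Origin on the rail's centre line at the beam's top. The blue cradle's centre belongs here, within about 5 mm along the rail.
- carriage: Loose blue cradle, 0.15 to 0.3 kg, upright on the bench. Origin: centre of its underside, z up. Its rail channel and V run along its y; it fits either way round. Foot 47 mm wide (x), 56 mm long (y), 27 mm high, white line at mid-length; above it a plate 18 mm thick (y), 44 mm wide (x), up to 94 mm, solid to 71 mm. Grip the plate across its 18 or 44 mm, about 56 mm up.
- carriage_channel (a point): Centre of the open channel through the blue foot, 12 mm above its underside: slot between the lips 16 mm wide, 0 to 6 mm up; cavity 31 mm wide, 6 to 18 mm up. Play on the rail head: 2.5 mm each side, 4 mm in height. On the rail the carriage origin is 33 mm (resting) to 37 mm above the bench. The lips let it on only over the open end.
- carriage_notch (a point): Bottom of the blue cradle's V notch (same V as the white one's), 76 mm above the blue cradle's underside; 109 mm above the bench once it rests on the rail.
- rung: Loose dark wooden chair rung, 0.1 to 0.16 kg: round bar 28 mm in diameter, 200 mm long, with a pale tenon 16 mm in diameter and 20 mm long at each end (240 mm in all), lying on the bench; it can roll. Origin: middle of its axis; y runs along it. Seated in both V notches its axis is 129 mm above the bench.
- glue: Bystander: yellow glue bottle, 52 mm in diameter, 105 mm high, beyond one end of the rack (either one), about its middle 130 to 155 mm from the rail's end; origin under its centre.
- tin: Bystander: round tin, 68 mm in diameter, 70 mm high, beyond the other end of the rack from the glue, likewise close; origin under its centre.
- plane: Bystander: block plane 100 mm long (its x), 44 mm wide, about 45 mm high; origin under its centre.
- sander: Bystander: cork sanding block, 31 mm (x) by 71 mm (y), 28 mm high, beside the rack on the robot's side; origin under its centre.
Things that resemble listed ones, but are neither listed nor needed, are in the scene too. Of the things that look like the rung, the larger one is meant.

How it is judged:
By the outcome, as a careful person would: the job done as asked, in the order asked, and still so for the second after the job is handed in, with the robot touching nothing.
It also fails if it takes over 72 s, if anything falls off the work surface, if the arm or the gripper's body presses on something with over 40 N, if the wrist force passes 120 N, or if a joint passes its speed limit or range.

## Working session

There is one attempt and no reset: what is moved stays moved. The work goes in short steps, Python scripts to look and compute and a tool call to move; the robot and the scene stay as the last step left them, time stands still between calls to the robot, and variables do not carry over. Pictures are saved under pics/ and viewed, at most 10 in all, crops included, and the job is handed in when it is done.

Besides the shell and the picture viewer there is one more tool, called after ">>>" as name(argument=value, ...) on one line, values as JSON. apply_moves: Moves the arm, as the interface text tells. Its arguments: {"type":"object","properties":{"deltas":{"type":"array"}},"required":["deltas"]}

```bash
mkdir -p pics; ls; python3 - <<'E'
from plant import ctrl
import cv2
for n in("top","side"):
    cv2.imwrite(f"pics/{n}0.png",ctrl.snapshot(n)[:,:,::-1]); print(n,ctrl.camera_params(n))
print(ctrl.get_obs(),ctrl.hold_point_z)
E
```

```text
pics
top {'fx': 395.96886290260966, 'fy': 395.96886290260966, 'cx': 283.3262322466707, 'cy': 215.18580560510065, 'cam_to_world': array([[ 0.02263765,  0.98614483, -0.16433474,  0.3468593 ],
       [-0.999297  ,  0.0272332 ,  0.02576537,  0.01663743],
       [ 0.02988375,  0.16363594,  0.98606807,  0.91780096],
       [ 0.        ,  0.        ,  0.        ,  1.        ]])}
side {'fx': 522.616810315553, 'fy': 522.616810315553, 'cx': 284.14088343782, 'cy': 212.51789720252185, 'cam_to_world': array([[ 0.85630846,  0.41087284, -0.31292063,  0.1007075 ],
       [-0.51636653,  0.66929094, -0.53424268, -0.67962944],
       [-0.01007086,  0.61905827,  0.78528048,  1.1001189 ],
       [ 0.        ,  0.        ,  0.        ,  1.        ]])}
{'clock': 0.1, 'joint_pos': array([ 7.95902115e+01,  2.05895719e+01,  6.38453731e-01, -1.68570668e-02,
       -7.01356314e+01, -1.65071487e+01]), 'qvel': array([ 0.00893255, -0.0713605 ,  0.09826848,  0.01456618,  0.01789517,
       -0.00157715]), 'tau': array([-1.69140367e-03, -5.84164810e+01,  2.93749845e+01,  7.01539323e+00,
        1.01023683e-02, -5.35058905e-05]), 'tool_pos': array([0.3053781 , 0.60141143, 0.18608957]), 'orientation': array([ 1.79912323e+02, -9.45649130e-03, -2.69226699e+01]), 'force': array([0.12507758, 0.75334619, 0.70642514]), 'moment': array([ 0.0330215 ,  0.02201997, -0.03499312]), 'gripper_force': 0.0, 'opening': 0.08715692738560489} 0.0188
```

View pics/top0.png

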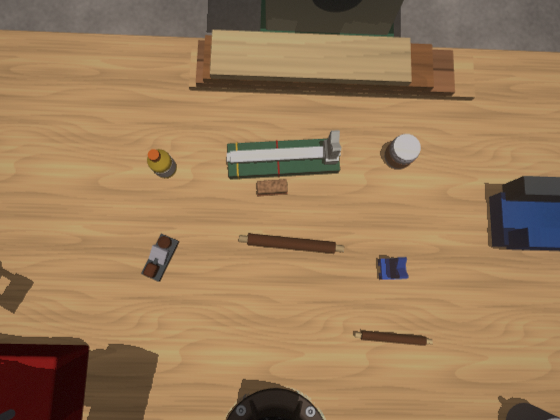

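View pics/side0.png

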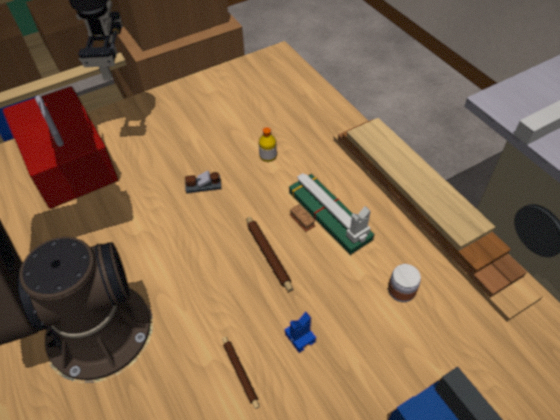

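The top view shows the rack at about (225–340, 140–178). Its open end is on the left (yellow band, x≈237), the red band is at x≈277 and the white post at x≈333. The rung runs (240,238)–(343,248), the blue cradle is at (392,268), the glue at (158,160), the tin at (403,150), the plane at (160,257) and the sander at (272,187). The side view shows the same layout, with the carriage at (300,330).

```bash
python3 - <<'E'
import cv2,numpy as np
t=cv2.imread("pics/top0.png");s=cv2.imread("pics/side0.png")
def c(im,x,y,w,h,k):
    o=cv2.resize(im[y:y+h,x:x+w],None,fx=k,fy=k,interpolation=cv2.INTER_CUBIC)
    for i in range(0,w,10): cv2.line(o,(i*k,0),(i*k,8 if i%50 else 16),(255,255,255),1)
    for i in range(0,h,10): cv2.line(o,(0,i*k),(8 if i%50 else 16,i*k),(255,255,255),1)
    return o
a=c(t,220,120,130,75,6)          # 780x450... rack top
cv2.imwrite("pics/a.png",a)
b=np.hstack([c(t,370,245,50,50,8),c(s,275,305,50,50,8)]) # 800x400
d=c(s,280,165,100,25,8)
b2=c(t,230,225,120,30,6);
m=np.zeros((580,800,3),np.uint8);m[:400]=b;m[400:580,:720]=b2
cv2.imwrite("pics/b.png",m)
cv2.imwrite("pics/c.png",c(s,280,165,100,90,6))
E
```

```text
(no output)
```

View pics/a.png

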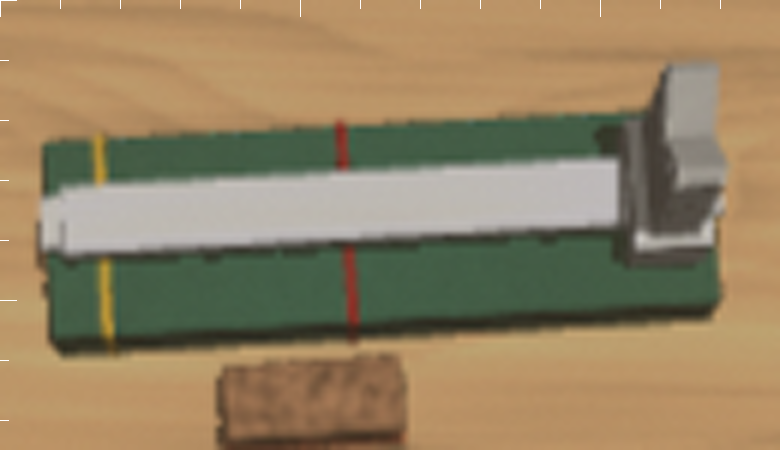

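View pics/b.png

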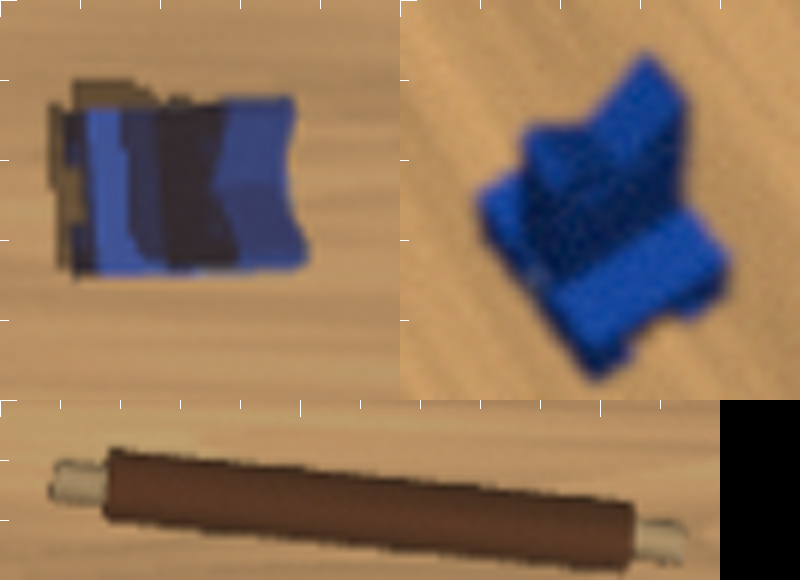

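View pics/c.png

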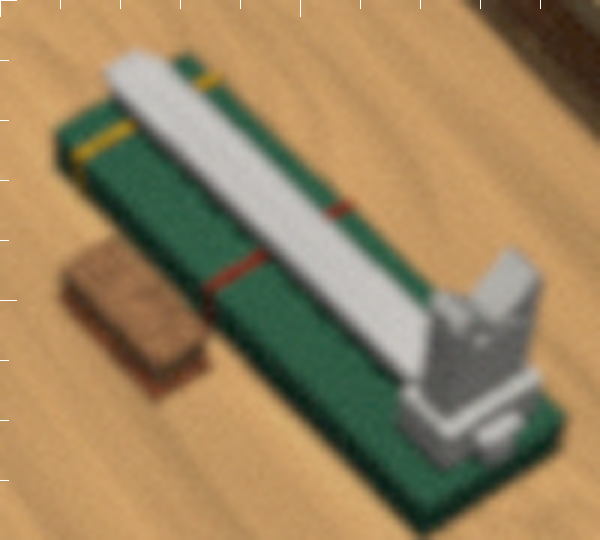

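Crop a shows the beam corners, bands and rail, crop b the blue cradle and rung ends, and crop c the rack from the side. I'll fit the poses from these corners.

```bash
cat > h.py <<'E'
import numpy as np
from plant import ctrl
from scipy.optimize import least_squares
P={n:ctrl.camera_params(n) for n in("top","side")}
def proj(n,X):
    p=P[n];T=np.linalg.inv(p["cam_to_world"]);c=T[:3,:3]@np.asarray(X)+T[:3,3]
    return np.array([p["cx"]+p["fx"]*c[0]/-c[2],p["cy"]-p["fy"]*c[1]/-c[2]])
def ray(n,uv,z):
    p=P[n];d=p["cam_to_world"][:3,:3]@[(uv[0]-p["cx"])/p["fx"],-(uv[1]-p["cy"])/p["fy"],-1]
    o=p["cam_to_world"][:3,3];return o+d*(z-o[2])/d[2]
def up(uv,k,off): return (np.array(uv)+.5)/k-.5+off
def fit(obs,x0,z0=0,ex=0):
    # obs: cam, pixel, f(extra)->local mm ; q=[x,y,yaw, extras mm]
    def res(q):
        c,s=np.cos(q[2]),np.sin(q[2]);r=[]
        for n,uv,L in obs:
            l=np.array(L(q[3:]) if callable(L) else L)/1000
            r.append(proj(n,[q[0]+c*l[0]-s*l[1],q[1]+s*l[0]+c*l[1],z0+l[2]])-uv)
        return np.concatenate(r)
    f=least_squares(res,x0,loss="soft_l1",f_scale=.7)
    print(np.round(f.x[:2]*1000,1),np.round(np.degrees(f.x[2]),2),np.round(f.x[3:],1)); print(np.round(res(f.x).reshape(-1,2),1).tolist());return f.x
E
python3 - <<'E'
from h import *
t=lambda u,v:("top",up((u,v),6,(220,120)));s=lambda u,v:("side",up((u,v),6,(280,165)))
o=[(*t(43,143),(40,130,30)),(*t(50,342),(-40,130,30)),(*t(718,302),(-40,-130,30)),(*t(100,137),(40,108,30)),(*t(108,342),(-40,108,30)),
(*t(62,256),(-13,122,51)),(*t(60,187),(13,122,51)),(*t(341,124),lambda e:(40,e[0],30)),(*t(353,326),lambda e:(-40,e[0],30)),
(*t(720,64),(22,-117,127)),(*t(668,66),(22,-99,127)),
(*s(185,52),(40,130,30)),(*s(58,135),(-40,130,30)),(*s(425,503),(-40,-130,30)),(*s(565,418),(40,-130,30)),(*s(80,158),(-40,108,30)),(*s(217,75),(40,108,30)),(*s(208,288),lambda e:(-40,e[0],30)),(*s(350,207),lambda e:(40,e[0],30))]
fit(o,[.55,.05,0,0])
t=lambda u,v:("top",up((u,v),8,(370,245)));s=lambda u,v:("side",up((u-400,v),8,(275,305)))
o=[(*t(88,110),(23.5,28,27)),(*t(95,272),(-23.5,28,27)),(*t(222,100),(22,9,94)),(*t(293,98),(22,-9,94)),(*t(238,265),(-22,9,94)),(*t(306,264),(-22,-9,94)),
(*s(548,293),(-22,-9,27)),(*s(688,205),(22,-9,27)),(*s(648,52),(22,9,94)),(*s(688,98),(22,-9,94)),(*s(727,250),(23.5,-28,27)),(*s(597,345),(-23.5,-28,27)),(*s(478,200),(-23.5,28,27)),(*s(525,130),(-22,9,94))]
fit(o,[.3,-.2,0])
for z in(.014,):
  a=[ray("top",up((u,v),6,(230,225)),z) for u,v in((107,85),(631,135),(52,81),(685,142))]
  for p,q in((a[0],a[1]),(a[2],a[3])): d=p-q;print("rung",(p+q)/2,np.linalg.norm(d),np.degrees(np.arctan2(-d[0],d[1])))
for n,uv,z in(("top",(160,152),.105),("top",(404,148),.07),("top",(160,257),.04),("top",(272,186),.028)):print(ray(n,uv,z))
# side check of rung
for uv in((250,222),(290,286)):print(ray("side",uv,.014))
E
```

```text
[633.2  -3.4] 4.94 [13.5]
[[-0.1, -0.4], [0.2, -0.3], [0.9, 0.3], [-0.1, 0.2], [0.1, -0.8], [0.2, -0.2], [0.1, 0.3], [0.1, 0.3], [0.2, -0.4], [-0.2, -0.7], [-0.0, -0.7], [0.2, -0.3], [-1.9, -1.2], [-0.7, 1.4], [0.2, -0.1], [-0.7, -0.1], [-0.2, 0.6], [-0.4, 0.4], [-0.4, -0.1]]
[ 382.2 -256.9] 3.96 []
[[-0.5, -0.4], [0.4, 0.4], [0.5, -0.7], [0.1, -0.8], [0.5, -0.1], [0.5, -0.3], [0.5, -0.1], [-0.9, 0.2], [-0.0, -0.9], [0.0, -0.5], [-0.0, 0.7], [-1.1, 0.5], [-1.0, -0.8], [-1.5, 0.2]]
rung [ 0.43362139 -0.02635544  0.014     ] 0.20095415175746958 -3.9990597365177605
rung [ 0.43303803 -0.02624579  0.014     ] 0.2427492586513778 -4.053444003689916
[0.6107137  0.25966985 0.105     ]
[ 0.64925121 -0.27425818  0.07      ]
[0.39292922 0.26159883 0.04      ]
[0.56260805 0.02104203 0.028     ]
[0.44124083 0.07892583 0.014     ]
[ 0.43030248 -0.13889706  0.014     ]
```

```bash
cat >> h.py <<'E'
from scipy.spatial.transform import Rotation as R
def go(*targets):
    """targets (x,y,z mm, yaw deg): prints delta_pos and rotvec in the tool axes of the present measured pose"""
    o=ctrl.get_obs();Rt=R.from_euler("xyz",o["orientation"],degrees=True)
    print("at",np.round(o["tool_pos"]*1000,1),np.round(o["orientation"],2),"F",np.round(o["force"],1),"t",o["clock"])
    for t in targets:
        print(t,np.round(Rt.inv().apply(np.array(t[:3])-o["tool_pos"]*1000),1),np.round((Rt.inv()*R.from_euler("xyz",[180,0,t[3]],degrees=True)).as_rotvec(degrees=True),2))
def rack(y,x=0,yaw=4.94,o=(633.2,-3.4)):
    a=np.radians(yaw);return o[0]+np.cos(a)*x-np.sin(a)*y,o[1]+np.sin(a)*x+np.cos(a)*y
E
python3 -c "
from h import *
go((480,150,190,3.96),(382.2,-256.9,150,3.96))"
```

```text
at [305.4 601.4 186.1] [ 1.7991e+02 -1.0000e-02 -2.6920e+01] F [0.1 0.8 0.7] t 0.1
(480, 150, 190, 3.96) [360.1 323.4  -3.4] [ 9.000e-02  1.000e-02 -3.088e+01]
(382.2, -256.9, 150, 3.96) [457.1 730.4  37.3] [ 9.000e-02  1.000e-02 -3.088e+01]
```

>>> apply_moves(deltas=[{"fingers": 87, "delta_pos": [20, 18, 0], "angular": [0, 0, -3]}, {"fingers": 87, "delta_pos": [55, 50, 0], "angular": [0, 0, -8]}, {"fingers": 87, "delta_pos": [90, 81, 0], "angular": [0, 0, -14]}, {"fingers": 87, "delta_pos": [126, 113, 0], "angular": [0, 0, -20]}, {"fingers": 87, "delta_pos": [162, 146, 0], "angular": [0, 0, -26]}, {"fingers": 87, "delta_pos": [198, 178, 0], "angular": [0, 0, -30.9]}, {"fingers": 87, "delta_pos": [234, 210, 0], "angular": [0, 0, -30.9]}, {"fingers": 87, "delta_pos": [270, 242, 0], "angular": [0, 0, -30.9]}, {"fingers": 87, "delta_pos": [306, 275, 0], "angular": [0, 0, -30.9]}, {"fingers": 87, "delta_pos": [340, 305, 0], "angular": [0, 0, -30.9]}])

```text
clock: 1.1
tool_pos: [0.4707, 0.1738, 0.187]
orientation: [-180.0, 0.0, 4.0]
force: [1.3, 1.2, -0.1]
opening: 0.0869
gripper_force: 0.0
```

```bash
python3 -c "
from h import *
go((382.2,-256.9,150,3.96))"
```

```text
at [470.7 173.8 187. ] [-180.      0.      3.99] F [ 1.3  1.2 -0.1] t 1.1
(382.2, -256.9, 150, 3.96) [-118.3  423.5   36.9] [-0.    0.    0.03]
```

>>> apply_moves(deltas=[{"fingers": 87, "delta_pos": [-12, 44, 4], "angular": [0, 0, 0]}, {"fingers": 87, "delta_pos": [-25, 89, 8], "angular": [0, 0, 0]}, {"fingers": 87, "delta_pos": [-38, 135, 12], "angular": [0, 0, 0]}, {"fingers": 87, "delta_pos": [-51, 182, 16], "angular": [0, 0, 0]}, {"fingers": 87, "delta_pos": [-64, 229, 20], "angular": [0, 0, 0]}, {"fingers": 87, "delta_pos": [-77, 276, 24], "angular": [0, 0, 0]}, {"fingers": 87, "delta_pos": [-90, 323, 28], "angular": [0, 0, 0]}, {"fingers": 87, "delta_pos": [-103, 370, 32], "angular": [0, 0, 0]}, {"fingers": 87, "delta_pos": [-113, 405, 35], "angular": [0, 0, 0]}, {"fingers": 87, "delta_pos": [-118, 423, 37], "angular": [0, 0, 0]}])

```text
clock: 2.1
tool_pos: [0.381, -0.2565, 0.1495]
orientation: [-180.0, 0.1, 3.8]
force: [0.7, 0.7, -0.0]
opening: 0.0868
gripper_force: 0.0
```

```bash
python3 -c "
from h import *
go((382.2,-256.9,37,3.96))"
```

```text
at [ 381.  -256.5  149.5] [-1.7999e+02  5.0000e-02  3.8400e+00] F [ 0.7  0.7 -0. ] t 2.1
(382.2, -256.9, 37, 3.96) [  1.3   0.5 112.5] [-0.01  0.05 -0.12]
```

>>> apply_moves(deltas=[{"fingers": 87, "delta_pos": [1, 0.5, 20], "angular": [0, 0, 0]}, {"fingers": 87, "delta_pos": [1, 0.5, 50], "angular": [0, 0, 0]}, {"fingers": 87, "delta_pos": [1, 0.5, 80], "angular": [0, 0, 0]}, {"fingers": 87, "delta_pos": [1, 0.5, 100], "angular": [0, 0, 0]}, {"fingers": 87, "delta_pos": [1, 0.5, 112], "angular": [0, 0, 0]}, {"fingers": 60, "delta_pos": [1, 0.5, 112], "angular": [0, 0, 0]}, {"fingers": 30, "delta_pos": [1, 0.5, 112], "angular": [0, 0, 0]}, {"fingers": 8, "delta_pos": [1, 0.5, 112], "angular": [0, 0, 0]}, {"fingers": 8, "delta_pos": [1, 0.5, 112], "angular": [0, 0, 0]}, {"fingers": 8, "delta_pos": [1, 0.5, 112], "angular": [0, 0, 0]}])

```text
clock: 3.1
tool_pos: [0.3838, -0.2547, 0.0386]
orientation: [180.0, -0.1, 4.0]
force: [0.5, -0.1, -0.1]
opening: 0.0528
gripper_force: 0.0
```

>>> apply_moves(deltas=[{"fingers": 8, "delta_pos": [0, 0, 0], "angular": [0, 0, 0]}, {"fingers": 8, "delta_pos": [0, 0, 0], "angular": [0, 0, 0]}, {"fingers": 8, "delta_pos": [0, 0, 0], "angular": [0, 0, 0]}, {"fingers": 8, "delta_pos": [0, 0, 0], "angular": [0, 0, 0]}, {"fingers": 8, "delta_pos": [0, 0, 0], "angular": [0, 0, 0]}, {"fingers": 8, "delta_pos": [0, 0, 0], "angular": [0, 0, 0]}])

```text
clock: 3.7
tool_pos: [0.3835, -0.2547, 0.038]
orientation: [180.0, -0.0, 4.0]
force: [0.7, -0.1, 0.6]
opening: 0.0174
gripper_force: 30.0
```

```bash
python3 -c "
from h import *
x,y=rack(172)
go((383.5,-254.7,133,4),(x,y,133,4.94))"
```

```text
at [ 383.5 -254.7   38. ] [ 1.7999e+02 -1.0000e-02  3.9900e+00] F [ 0.7 -0.1  0.6] t 3.7
(383.5, -254.7, 133, 4) [  0.  -0. -95.] [ 0.01 -0.01 -0.01]
(np.float64(618.3886530097436), np.float64(167.96109243446782), 133, 4.94) [ 263.7 -405.3  -95. ] [ 0.01 -0.01 -0.95]
```

>>> apply_moves(deltas=[{"fingers": 8, "delta_pos": [0, 0, -5], "angular": [0, 0, 0]}, {"fingers": 8, "delta_pos": [0, 0, -15], "angular": [0, 0, 0]}, {"fingers": 8, "delta_pos": [0, 0, -30], "angular": [0, 0, 0]}, {"fingers": 8, "delta_pos": [0, 0, -50], "angular": [0, 0, 0]}, {"fingers": 8, "delta_pos": [0, 0, -70], "angular": [0, 0, 0]}, {"fingers": 8, "delta_pos": [0, 0, -85], "angular": [0, 0, 0]}, {"fingers": 8, "delta_pos": [0, 0, -95], "angular": [0, 0, 0]}, {"fingers": 8, "delta_pos": [0, 0, -95], "angular": [0, 0, 0]}, {"fingers": 8, "delta_pos": [0, 0, -95], "angular": [0, 0, 0]}])

```text
clock: 4.6
tool_pos: [0.383, -0.2544, 0.1327]
orientation: [-180.0, 0.0, 4.0]
force: [-0.6, 1.2, -3.2]
opening: 0.0175
gripper_force: 30.0
```

```bash
python3 -c "
from h import *
x,y=rack(172)
go((x,y,133,4.94))"
```

```text
at [ 383.  -254.4  132.7] [-1.7998e+02  1.0000e-02  3.9700e+00] F [-0.6  1.2 -3.2] t 4.6
(np.float64(618.3886530097436), np.float64(167.96109243446782), 133, 4.94) [ 2.640e+02 -4.051e+02 -2.000e-01] [-0.02  0.01 -0.97]
```

>>> apply_moves(deltas=[{"fingers": 8, "delta_pos": [6, -9, 0], "angular": [0, 0, 0]}, {"fingers": 8, "delta_pos": [18, -28, 0], "angular": [0, 0, -0.2]}, {"fingers": 8, "delta_pos": [36, -55, 0], "angular": [0, 0, -0.4]}, {"fingers": 8, "delta_pos": [54, -83, 0], "angular": [0, 0, -0.6]}, {"fingers": 8, "delta_pos": [72, -111, 0], "angular": [0, 0, -0.8]}, {"fingers": 8, "delta_pos": [90, -139, 0], "angular": [0, 0, -1]}, {"fingers": 8, "delta_pos": [108, -166, 0], "angular": [0, 0, -1]}, {"fingers": 8, "delta_pos": [126, -194, 0], "angular": [0, 0, -1]}, {"fingers": 8, "delta_pos": [144, -221, 0], "angular": [0, 0, -1]}, {"fingers": 8, "delta_pos": [162, -249, 0], "angular": [0, 0, -1]}])

```text
clock: 5.6
tool_pos: [0.5276, 0.0067, 0.1319]
orientation: [180.0, 0.1, 5.0]
force: [0.9, -1.4, -1.3]
opening: 0.017
gripper_force: 30.0
```

>>> apply_moves(deltas=[{"fingers": 8, "delta_pos": [18, -28, 0], "angular": [0, 0, 0]}, {"fingers": 8, "delta_pos": [36, -56, 0], "angular": [0, 0, 0]}, {"fingers": 8, "delta_pos": [54, -84, 0], "angular": [0, 0, 0]}, {"fingers": 8, "delta_pos": [72, -111, 0], "angular": [0, 0, 0]}, {"fingers": 8, "delta_pos": [88, -135, 0], "angular": [0, 0, 0]}, {"fingers": 8, "delta_pos": [98, -150, 0], "angular": [0, 0, 0]}, {"fingers": 8, "delta_pos": [102, -156, 0], "angular": [0, 0, 0]}, {"fingers": 8, "delta_pos": [102, -156, 0], "angular": [0, 0, 0]}, {"fingers": 8, "delta_pos": [102, -156, 0], "angular": [0, 0, 0]}])

```text
clock: 6.5
tool_pos: [0.615, 0.1686, 0.1326]
orientation: [180.0, 0.1, 5.0]
force: [-0.3, -0.8, -1.2]
opening: 0.0171
gripper_force: 30.0
```

```bash
python3 -c "
from h import *
import cv2
x,y=rack(170)
go((x,y,73,4.94))
t=ctrl.snapshot('top')[:,:,::-1];s=ctrl.snapshot('side')[:,:,::-1]
k=lambda im,x,y:cv2.resize(im[y:y+80,x:x+80],None,fx=5,fy=5,interpolation=2)
cv2.imwrite('pics/d.png',np.hstack([k(t,180,100),k(s,265,125)]))"
```

```text
at [615.  168.6 132.6] [1.7998e+02 6.0000e-02 4.9600e+00] F [-0.3 -0.8 -1.2] t 6.5
(np.float64(618.5608779747466), np.float64(165.96852159220654), 73, 4.94) [ 3.4  2.9 59.6] [0.02 0.06 0.02]
```

View pics/d.png

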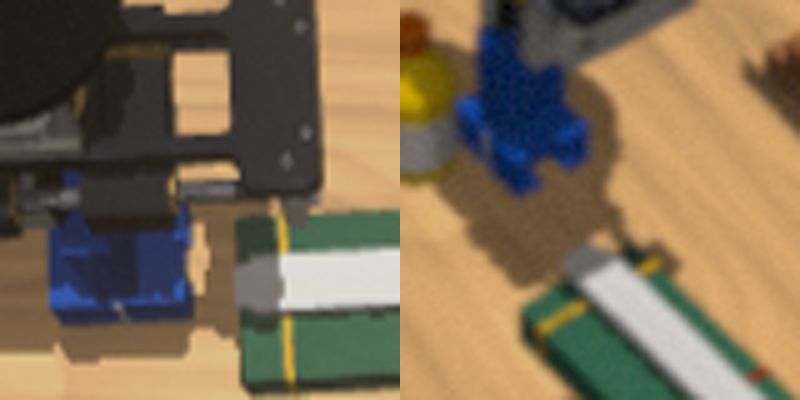

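The top crop shows the blue foot hanging level, left of the rail. Its white mid-line is at crop (122,312) and its lower right corner at (190,318). The side crop shows the near bottom corner at (520,193) and the left corner at (458,100). I'll compare these with where the TCP puts them.

```bash
python3 -c "
from h import *
p=ctrl.get_obs()['tool_pos'];a=np.radians(4.96)
c=lambda l:np.array([p[0]+(np.cos(a)*l[0]-np.sin(a)*l[1])/1000,p[1]+(np.sin(a)*l[0]+np.cos(a)*l[1])/1000,p[2]-.0376+l[2]/1000])
for l in((-23.5,0,27),(-23.5,0,0),(-23.5,-28,27),(-23.5,-28,0),(-23.5,28,27),(23.5,-28,27),(23.5,-28,0)):
  print(l,np.round((proj('top',c(l))-(180,100)+.5)*5-.5),np.round((proj('side',c(l))-(265,125)+.5)*5-.5)+[400,0])
o=np.array([c((0,0,0))])
"
```

```text
(-23.5, 0, 27) [114. 299.] [486. 130.]
(-23.5, 0, 0) [125. 318.] [486. 166.]
(-23.5, -28, 27) [182. 296.] [517. 161.]
(-23.5, -28, 0) [190. 315.] [517. 197.]
(-23.5, 28, 27) [ 46. 303.] [455. 100.]
(23.5, -28, 27) [178. 188.] [589. 122.]
(23.5, -28, 0) [186. 210.] [588. 158.]
```

>>> apply_moves(deltas=[{"fingers": 8, "delta_pos": [3.5, 3, 5], "angular": [0, 0, 0]}, {"fingers": 8, "delta_pos": [3.5, 3, 18], "angular": [0, 0, 0]}, {"fingers": 8, "delta_pos": [3.5, 3, 35], "angular": [0, 0, 0]}, {"fingers": 8, "delta_pos": [3.5, 3, 50], "angular": [0, 0, 0]}, {"fingers": 8, "delta_pos": [3.5, 3, 59.5], "angular": [0, 0, 0]}, {"fingers": 8, "delta_pos": [3.5, 3, 59.5], "angular": [0, 0, 0]}, {"fingers": 8, "delta_pos": [3.5, 3, 59.5], "angular": [0, 0, 0]}])

```text
clock: 7.3
tool_pos: [0.6197, 0.1664, 0.0734]
orientation: [180.0, 0.0, 5.0]
force: [-0.3, -0.2, -1.9]
opening: 0.0169
gripper_force: 30.0
```

```bash
python3 -c "
from h import *
import cv2
go((*rack(150),73,4.94),(*rack(120),73,4.94))
t=ctrl.snapshot('top')[:,:,::-1];s=ctrl.snapshot('side')[:,:,::-1]
k=lambda im,x,y:cv2.resize(im[y:y+60,x:x+50],None,fx=8,fy=8,interpolation=2)
cv2.imwrite('pics/e.png',np.hstack([k(t,190,130),k(s,275,150)]))
p=ctrl.get_obs()['tool_pos'];a=np.radians(4.96)
c=lambda l:np.array([p[0]+(np.cos(a)*l[0]-np.sin(a)*l[1])/1000,p[1]+(np.sin(a)*l[0]+np.cos(a)*l[1])/1000,p[2]-.038+l[2]/1000])
for l in((-23.5,0,27),(-23.5,0,0),(-23.5,-28,27),(-23.5,-28,0),(-23.5,28,27),(23.5,-28,27),(23.5,-28,0),(-15.5,-28,18),(15.5,-28,18)):
  print(l,np.round((proj('top',c(l))-(190,130)+.5)*8-.5),np.round((proj('side',c(l))-(275,150)+.5)*8-.5)+[400,0])
"
```

```text
at [619.7 166.4  73.4] [1.7998e+02 1.0000e-02 4.9800e+00] F [-0.3 -0.2 -1.9] t 7.3
(np.float64(620.2831276247764), np.float64(146.042813169594), 73, 4.94) [-1.1 20.3  0.4] [0.02 0.01 0.04]
(np.float64(622.8665020998211), np.float64(116.1542505356752), 73, 4.94) [-1.2 50.3  0.4] [0.02 0.01 0.04]
(-23.5, 0, 27) [146. 287.] [474. 130.]
(-23.5, 0, 0) [161. 314.] [475. 184.]
(-23.5, -28, 27) [247. 282.] [523. 179.]
(-23.5, -28, 0) [259. 309.] [523. 232.]
(-23.5, 28, 27) [ 44. 292.] [426.  82.]
(23.5, -28, 27) [240. 120.] [634. 118.]
(23.5, -28, 0) [252. 152.] [633. 172.]
(-15.5, -28, 18) [250. 263.] [542. 186.]
(15.5, -28, 18) [246. 158.] [615. 146.]
```

View pics/e.png

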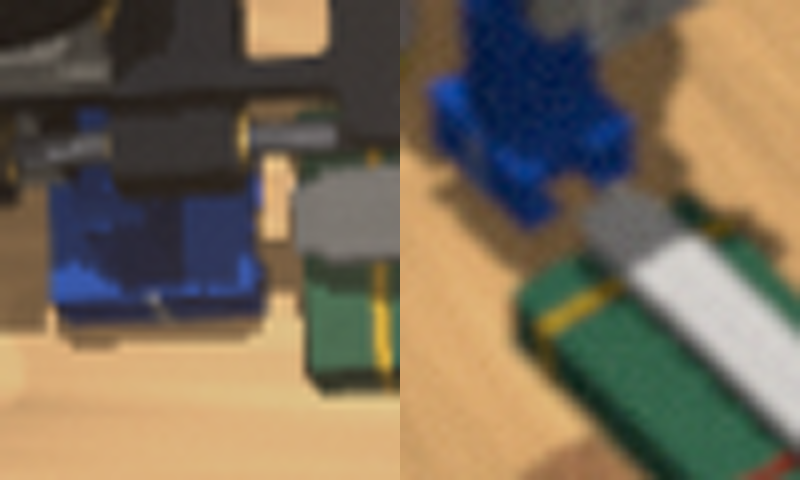

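The foot is seen about 0.8 mm toward the robot of the TCP prediction (its lower edge is at row ~318 against 314), which is well inside the play. I'll insert slowly, shifted +0.6 mm in x.

>>> apply_moves(deltas=[{"fingers": 8, "delta_pos": [-0.5, 4, 0.4], "angular": [0, 0, 0]}, {"fingers": 8, "delta_pos": [-0.5, 8, 0.4], "angular": [0, 0, 0]}, {"fingers": 8, "delta_pos": [-0.5, 12, 0.4], "angular": [0, 0, 0]}, {"fingers": 8, "delta_pos": [-0.5, 16, 0.4], "angular": [0, 0, 0]}, {"fingers": 8, "delta_pos": [-0.5, 20, 0.4], "angular": [0, 0, 0]}, {"fingers": 8, "delta_pos": [-0.5, 23, 0.4], "angular": [0, 0, 0]}, {"fingers": 8, "delta_pos": [-0.5, 23, 0.4], "angular": [0, 0, 0]}])

```text
clock: 8.1
tool_pos: [0.621, 0.1431, 0.0731]
orientation: [180.0, 0.0, 5.0]
force: [0.3, -0.3, -1.9]
opening: 0.0174
gripper_force: 30.0
```

>>> apply_moves(deltas=[{"fingers": 8, "delta_pos": [0, 3, 0], "angular": [0, 0, 0]}, {"fingers": 8, "delta_pos": [0, 6, 0], "angular": [0, 0, 0]}, {"fingers": 8, "delta_pos": [0, 9, 0], "angular": [0, 0, 0]}, {"fingers": 8, "delta_pos": [0, 12, 0], "angular": [0, 0, 0]}, {"fingers": 8, "delta_pos": [0, 15, 0], "angular": [0, 0, 0]}, {"fingers": 8, "delta_pos": [0, 15, 0], "angular": [0, 0, 0]}])

```text
clock: 8.7
tool_pos: [0.6223, 0.1283, 0.073]
orientation: [180.0, 0.0, 5.0]
force: [0.0, 1.1, -2.5]
opening: 0.017
gripper_force: 30.0
```

```bash
python3 -c "
from h import *
go((*rack(13.5,.5),73,4.94))"
```

```text
at [622.3 128.3  73. ] [180.     0.     4.96] F [ 0.   1.1 -2.5] t 8.7
(np.float64(632.5356241967952), np.float64(10.092909426514208), 73, 4.94) [-0.000e+00  1.186e+02  1.000e-01] [0.   0.   0.02]
```

>>> apply_moves(deltas=[{"fingers": 8, "delta_pos": [0, 5, 0], "angular": [0, 0, 0]}, {"fingers": 8, "delta_pos": [0, 10, 0], "angular": [0, 0, 0]}, {"fingers": 8, "delta_pos": [0, 16, 0], "angular": [0, 0, 0]}, {"fingers": 8, "delta_pos": [0, 22, 0], "angular": [0, 0, 0]}, {"fingers": 8, "delta_pos": [0, 28, 0], "angular": [0, 0, 0]}, {"fingers": 8, "delta_pos": [0, 34, 0], "angular": [0, 0, 0]}, {"fingers": 8, "delta_pos": [0, 40, 0], "angular": [0, 0, 0]}, {"fingers": 8, "delta_pos": [0, 46, 0], "angular": [0, 0, 0]}, {"fingers": 8, "delta_pos": [0, 52, 0], "angular": [0, 0, 0]}, {"fingers": 8, "delta_pos": [0, 56, 0], "angular": [0, 0, 0]}])

```text
clock: 9.7
tool_pos: [0.6272, 0.0723, 0.073]
orientation: [180.0, 0.0, 5.0]
force: [0.2, 0.8, -1.8]
opening: 0.0174
gripper_force: 30.0
```

```bash
python3 -c "
from h import *
go((*rack(13.5,.5),73,4.94))"
```

```text
at [627.2  72.3  73. ] [180.     0.     4.97] F [ 0.2  0.8 -1.8] t 9.7
(np.float64(632.5356241967952), np.float64(10.092909426514208), 73, 4.94) [-0.  62.5  0. ] [0.   0.   0.03]
```

>>> apply_moves(deltas=[{"fingers": 8, "delta_pos": [0, 7, 0], "angular": [0, 0, 0]}, {"fingers": 8, "delta_pos": [0, 15, 0], "angular": [0, 0, 0]}, {"fingers": 8, "delta_pos": [0, 23, 0], "angular": [0, 0, 0]}, {"fingers": 8, "delta_pos": [0, 31, 0], "angular": [0, 0, 0]}, {"fingers": 8, "delta_pos": [0, 39, 0], "angular": [0, 0, 0]}, {"fingers": 8, "delta_pos": [0, 47, 0], "angular": [0, 0, 0]}, {"fingers": 8, "delta_pos": [0, 54, 0], "angular": [0, 0, 0]}, {"fingers": 8, "delta_pos": [0, 60, 0], "angular": [0, 0, 0]}, {"fingers": 8, "delta_pos": [0, 62.5, 0], "angular": [0, 0, 0]}, {"fingers": 8, "delta_pos": [0, 62.5, 0], "angular": [0, 0, 0]}])

```text
clock: 10.7
tool_pos: [0.6326, 0.0103, 0.073]
orientation: [180.0, 0.0, 5.0]
force: [0.7, 0.2, -2.6]
opening: 0.0171
gripper_force: 30.0
```

>>> apply_moves(deltas=[{"fingers": 8, "delta_pos": [0, 0, 0.5], "angular": [0, 0, 0]}, {"fingers": 8, "delta_pos": [0, 0, 1], "angular": [0, 0, 0]}, {"fingers": 8, "delta_pos": [0, 0, 1.5], "angular": [0, 0, 0]}, {"fingers": 8, "delta_pos": [0, 0, 2], "angular": [0, 0, 0]}, {"fingers": 8, "delta_pos": [0, 0, 2], "angular": [0, 0, 0]}])

```text
clock: 11.2
tool_pos: [0.6326, 0.0108, 0.0711]
orientation: [180.0, -0.0, 5.0]
force: [0.1, -0.0, -1.7]
opening: 0.0168
gripper_force: 30.0
```

```bash
python3 -c "
from h import *
import cv2
go((*rack(13.5,.5),71,4.94))
t=ctrl.snapshot('top')[:,:,::-1];s=ctrl.snapshot('side')[:,:,::-1]
k=lambda im,x,y:cv2.resize(im[y:y+75,x:x+67],None,fx=6,fy=6,interpolation=2)[:,:400]
cv2.imwrite('pics/f.png',np.hstack([k(t,235,125),k(s,300,170)]))
p=ctrl.get_obs()['tool_pos'];a=np.radians(4.96)
c=lambda l:np.array([p[0]+(np.cos(a)*l[0]-np.sin(a)*l[1])/1000,p[1]+(np.sin(a)*l[0]+np.cos(a)*l[1])/1000,p[2]-.038+l[2]/1000])
for l in((-23.5,0,27),(-23.5,0,0),(-40,0,-3),(-40,4,-3),(-23.5,-28,0),(-23.5,28,27),(23.5,-28,27)):
  print(l,np.round((proj('top',c(l))-(235,125)+.5)*6-.5),np.round((proj('side',c(l))-(300,170)+.5)*6-.5)+[400,0])
"
```

```text
at [632.6  10.8  71.1] [180.  -0.   5.] F [ 0.1 -0.  -1.7] t 11.2
(np.float64(632.5356241967952), np.float64(10.092909426514208), 71, 4.94) [-0.1  0.7  0.1] [ 0.   -0.    0.06]
(-23.5, 0, 27) [261. 228.] [518. 197.]
(-23.5, 0, 0) [260. 249.] [516. 237.]
(-40, 0, -3) [262. 292.] [486. 259.]
(-40, 4, -3) [252. 293.] [480. 253.]
(-23.5, -28, 0) [332. 245.] [556. 278.]
(-23.5, 28, 27) [186. 232.] [478. 157.]
(23.5, -28, 27) [327. 104.] [645. 188.]
```

View pics/f.png

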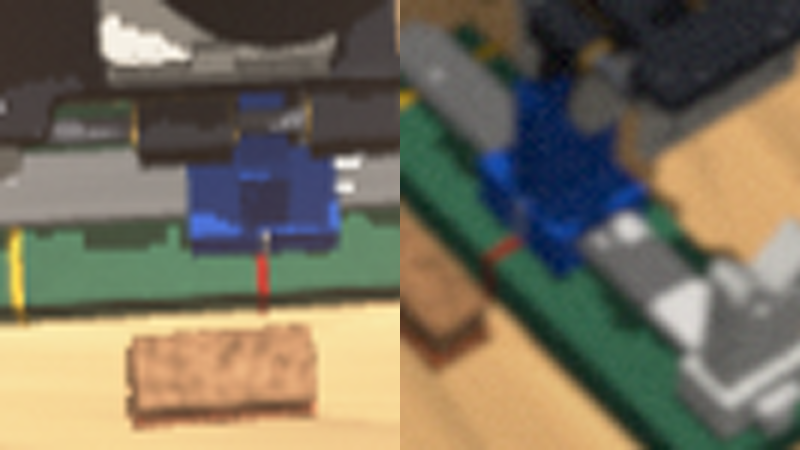

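The cradle is on the rail, and its white mid-line (265,243) lines up with the red band (264,275). I'll lower the last bit until the force changes, then open.

>>> apply_moves(deltas=[{"fingers": 8, "delta_pos": [0, 0, 0.4], "angular": [0, 0, 0]}, {"fingers": 8, "delta_pos": [0, 0, 0.8], "angular": [0, 0, 0]}, {"fingers": 8, "delta_pos": [0, 0, 0.8], "angular": [0, 0, 0]}])

```text
clock: 11.6
tool_pos: [0.6329, 0.0105, 0.0708]
orientation: [180.0, -0.0, 5.0]
force: [-0.8, -1.4, 3.8]
opening: 0.0171
gripper_force: 29.9
```

>>> apply_moves(deltas=[{"fingers": 50, "delta_pos": [0, 0, 0], "angular": [0, 0, 0]}, {"fingers": 50, "delta_pos": [0, 0, 0], "angular": [0, 0, 0]}, {"fingers": 50, "delta_pos": [0, 0, 0], "angular": [0, 0, 0]}, {"fingers": 50, "delta_pos": [0, 0, 0], "angular": [0, 0, 0]}, {"fingers": 50, "delta_pos": [0, 0, -10], "angular": [0, 0, 0]}, {"fingers": 50, "delta_pos": [0, 0, -35], "angular": [0, 0, 0]}, {"fingers": 50, "delta_pos": [0, 0, -70], "angular": [0, 0, 0]}, {"fingers": 50, "delta_pos": [0, 0, -110], "angular": [0, 0, 0]}, {"fingers": 50, "delta_pos": [0, 0, -130], "angular": [0, 0, 0]}])

```text
clock: 12.5
tool_pos: [0.6342, 0.0107, 0.2052]
orientation: [-180.0, -0.3, 5.0]
force: [0.2, 1.3, 1.5]
opening: 0.0499
gripper_force: 0.0
```

```bash
python3 -c "
from h import *
go((433.3,-26.3,120,-94.0))
import cv2
cv2.imwrite('pics/g.png',ctrl.snapshot('top')[:,:,::-1])"
```

```text
at [634.2  10.7 205.2] [-180.     -0.31    5.01] F [0.2 1.3 1.5] t 12.5
(433.3, -26.3, 120, -94.0) [-203.8   19.3   84.1] [-0.27 -0.22 99.01]
```

>>> apply_moves(deltas=[{"fingers": 60, "delta_pos": [-8, 1, 0], "angular": [0, 0, 4]}, {"fingers": 60, "delta_pos": [-25, 2, 5], "angular": [0, 0, 12]}, {"fingers": 60, "delta_pos": [-45, 4, 10], "angular": [0, 0, 20]}, {"fingers": 60, "delta_pos": [-65, 6, 15], "angular": [0, 0, 28]}, {"fingers": 60, "delta_pos": [-85, 8, 20], "angular": [0, 0, 36]}, {"fingers": 60, "delta_pos": [-105, 10, 25], "angular": [0, 0, 44]}, {"fingers": 60, "delta_pos": [-125, 12, 30], "angular": [0, 0, 52]}, {"fingers": 60, "delta_pos": [-145, 14, 40], "angular": [0, 0, 60]}, {"fingers": 60, "delta_pos": [-165, 16, 50], "angular": [0, 0, 68]}, {"fingers": 60, "delta_pos": [-185, 18, 60], "angular": [0, 0, 76]}])

```text
clock: 13.55
tool_pos: [0.4492, -0.0235, 0.1404]
orientation: [-179.9, 0.0, -71.3]
force: [0.5, -0.4, 0.0]
opening: 0.0599
gripper_force: 0.0
```

```bash
python3 -c "
from h import *
go((433.3,-26.3,120,-94.0))"
```

```text
at [449.2 -23.5 140.4] [-179.95    0.    -71.35] F [ 0.5 -0.4  0. ] t 13.55
(433.3, -26.3, 120, -94.0) [-2.4 15.9 20.4] [-5.000e-02  1.000e-02  2.265e+01]
```

View pics/g.png

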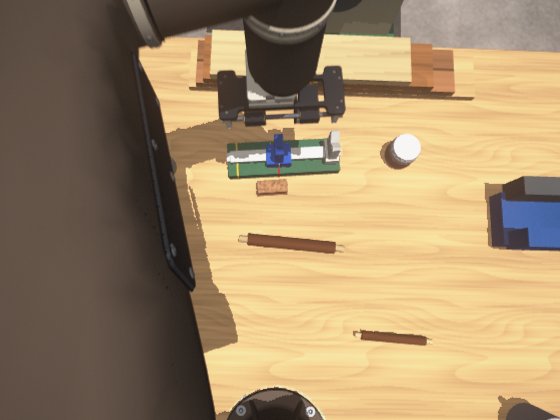

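The carriage stands on the rail at the red band (278,150), and the rung is unmoved at (240–343, 238–248).

>>> apply_moves(deltas=[{"fingers": 60, "delta_pos": [-2, 8, 5], "angular": [0, 0, 8]}, {"fingers": 60, "delta_pos": [-2.4, 16, 15], "angular": [0, 0, 16]}, {"fingers": 60, "delta_pos": [-2.4, 16, 20], "angular": [0, 0, 22.6]}, {"fingers": 60, "delta_pos": [-2.4, 16, 20], "angular": [0, 0, 22.6]}, {"fingers": 60, "delta_pos": [-2.4, 16, 20], "angular": [0, 0, 22.6]}, {"fingers": 60, "delta_pos": [-2.4, 16, 20], "angular": [0, 0, 22.6]}])

```text
clock: 14.15
tool_pos: [0.4344, -0.0262, 0.1208]
orientation: [-180.0, 0.0, -93.5]
force: [0.3, 0.3, 0.9]
opening: 0.06
gripper_force: 0.0
```

```bash
python3 -c "
from h import *
go((433.3,-26.3,5,-94.0))"
```

```text
at [434.4 -26.2 120.8] [-1.7995e+02  1.0000e-02 -9.3460e+01] F [0.3 0.3 0.9] t 14.15
(433.3, -26.3, 5, -94.0) [  0.2   1.2 115.8] [-0.05  0.01  0.54]
```

>>> apply_moves(deltas=[{"fingers": 60, "delta_pos": [0.2, 1.2, 20], "angular": [0, 0, 0.5]}, {"fingers": 60, "delta_pos": [0.2, 1.2, 50], "angular": [0, 0, 0.5]}, {"fingers": 60, "delta_pos": [0.2, 1.2, 80], "angular": [0, 0, 0.5]}, {"fingers": 60, "delta_pos": [0.2, 1.2, 100], "angular": [0, 0, 0.5]}, {"fingers": 60, "delta_pos": [0.2, 1.2, 110], "angular": [0, 0, 0.5]}, {"fingers": 60, "delta_pos": [0.2, 1.2, 115], "angular": [0, 0, 0.5]}, {"fingers": 60, "delta_pos": [0.2, 1.2, 115], "angular": [0, 0, 0.5]}, {"fingers": 60, "delta_pos": [0.2, 1.2, 115], "angular": [0, 0, 0.5]}])

```text
clock: 14.95
tool_pos: [0.4335, -0.0262, 0.0061]
orientation: [-179.9, 0.0, -94.1]
force: [-0.4, 0.2, -0.0]
opening: 0.06
gripper_force: 0.0
```

>>> apply_moves(deltas=[{"fingers": 40, "delta_pos": [0, 0, 0], "angular": [0, 0, 0]}, {"fingers": 30, "delta_pos": [0, 0, 0], "angular": [0, 0, 0]}, {"fingers": 20, "delta_pos": [0, 0, 0], "angular": [0, 0, 0]}, {"fingers": 15, "delta_pos": [0, 0, 0], "angular": [0, 0, 0]}, {"fingers": 15, "delta_pos": [0, 0, 0], "angular": [0, 0, 0]}, {"fingers": 15, "delta_pos": [0, 0, 0], "angular": [0, 0, 0]}, {"fingers": 15, "delta_pos": [0, 0, 0], "angular": [0, 0, 0]}, {"fingers": 15, "delta_pos": [0, 0, 0], "angular": [0, 0, 0]}, {"fingers": 15, "delta_pos": [0, 0, 0], "angular": [0, 0, 0]}])

```text
clock: 15.85
tool_pos: [0.4327, -0.0264, 0.0052]
orientation: [180.0, -0.0, -94.1]
force: [0.5, -0.8, -0.9]
opening: 0.0151
gripper_force: 0.0
```

```bash
python3 -c "
from h import *
import cv2
t=ctrl.snapshot('top')[:,:,::-1];s=ctrl.snapshot('side')[:,:,::-1]
k=lambda im,x,y:cv2.resize(im[y:y+110,x:x+133],None,fx=3,fy=3,interpolation=2)
cv2.imwrite('pics/i.png',np.hstack([k(t,225,190),k(s,205,190)]))
print(ctrl.get_obs()['opening'],ctrl.get_obs()['gripper_force'])"
```

```text
0.014949942067933852 0.0
```

View pics/i.png

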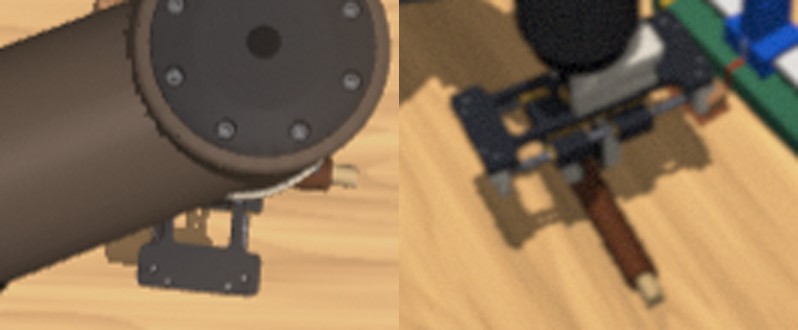

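The top crop shows the rung's right tip at (352,178). The side crop shows the tip at (650,292) and the rung emerging under the fingers, so it has hardly moved. An opening of 15 mm with no force is odd, so I'll measure the rung's axis numerically.

```bash
cat >> h.py <<'E'
import cv2
def dark(im,box):
    x0,y0,x1,y1=box;c=im[y0:y1,x0:x1].astype(int);r,g,b=c[...,0],c[...,1],c[...,2]
    m=(r<115)&(r>b+15)&(r>1.5*g)
    v,u=np.nonzero(m);return u+x0,v+y0,m
E
python3 - <<'E'
from h import *
go((433,-26,60,-94))
for nm,im in (("old",cv2.imread("pics/side0.png")[:,:,::-1]),("new",ctrl.snapshot("side"))):
    u,v,m=dark(im,(255,240,300,295))
    for row in range(244,290,6):
        k=u[v==row]
        if len(k)>2: print(nm,row,k.min(),k.max(),len(k),np.round(ray("side",((k.min()+k.max())/2,row),.014)*1000,1)[:2])
for nm,im in (("old",cv2.imread("pics/top0.png")[:,:,::-1]),("new",ctrl.snapshot("top"))):
    u,v,m=dark(im,(300,235,345,262))
    for c in range(308,338,3):
        k=v[u==c]
        if len(k)>2: print(nm,c,k.min(),k.max(),len(k),np.round(ray("top",(c,(k.min()+k.max())/2),.014)*1000,1)[:2])
E
```

```text
at [432.7 -26.4   5.2] [180.    -0.   -94.12] F [ 0.3 -0.2 -0.4] t 15.95
(433, -26, 60, -94) [ -0.4  -0.2 -54.8] [ 0.   -0.   -0.12]
old 244 259 268 10 [ 4.367e+02 -2.000e-01]
old 250 262 271 10 [434.1 -20. ]
old 256 266 275 10 [433.6 -40.8]
old 262 269 279 11 [432.1 -60.6]
old 268 273 282 10 [430.6 -80. ]
old 274 276 285 10 [428.1 -98.5]
old 280 280 286 7 [ 424.6 -116. ]
new 250 267 272 6 [440.5 -23.9]
new 256 265 275 11 [432.5 -40.1]
new 262 268 279 12 [431.  -59.9]
new 268 273 282 10 [430.6 -80. ]
new 274 276 285 10 [428.1 -98.5]
new 280 280 286 7 [ 424.6 -116. ]
old 308 241 249 8 [429.8 -65.1]
old 311 241 250 9 [428.9 -72. ]
old 314 241 250 10 [429.  -78.9]
old 317 242 250 9 [428.1 -85.8]
old 320 242 251 10 [427.1 -92.7]
old 323 243 250 8 [427.3 -99.6]
old 326 244 251 8 [ 425.2 -106.5]
old 329 243 250 6 [ 427.6 -113.4]
old 332 245 250 6 [ 425.5 -120.3]
new 329 248 251 4 [ 420.7 -113.4]
new 332 245 252 8 [ 423.2 -120.3]
```

```bash
python3 - <<'E'
from h import *
for dx in(-25,-14,-7.5,0,7.5,14,25):
  for z in(5,24,40): print(dx,z,np.round((proj("side",[.4327+dx/1e3,-.0264-.0095,z/1e3])-(205,190))*3)+[399,0],end=' ')
  print()
s=ctrl.snapshot("side")
print(s[232:256:2,256:292:3].sum(2)//3)
print(s[232:256:2,256:292:3,0]-s[232:256:2,256:292:3,2].astype(int))
E
```

```text
-25 5 [566. 213.] -25 24 [565. 201.] -25 40 [564. 190.] 
-14 5 [577. 208.] -14 24 [576. 195.] -14 40 [576. 184.] 
-7.5 5 [584. 204.] -7.5 24 [583. 191.] -7.5 40 [583. 181.] 
0 5 [592. 200.] 0 24 [591. 188.] 0 40 [591. 177.] 
7.5 5 [600. 196.] 7.5 24 [599. 184.] 7.5 40 [599. 173.] 
14 5 [606. 193.] 14 24 [606. 180.] 14 40 [605. 169.] 
25 5 [618. 187.] 25 24 [617. 174.] 25 40 [617. 163.] 
[[ 33  33  42  50  62  56  76  63  36  29  28  52]
 [ 35  49  47  47  72  94  79  53  27  28  53  77]
 [ 48  45  41  45  59  56  82  61  38  71  86  87]
 [ 55  45  45  43  31  17  90  89  79  85  85  88]
 [ 84  43  34  29  22  15  83  94  85  83  86  86]
 [ 85  24  22  20  28  24  81  93  86  84  84  88]
 [ 56  23  48  31  33  35  82  93  84  84  86  90]
 [ 76  67  87  63  29  39  75  88  92  82  83  87]
 [ 80  81  94  72  30  32  87  89  90  87  83  87]
 [ 78  85  77  46  30  28  72  86  93  88  81  93]
 [ 79  84  56  28  35  32  56  84  85  96  87 106]
 [ 86  81  72  28  32  44  55  81  87  93 110 150]]
[[ -9   4  28  34  36   1  -2  18  -9  -3  -6  27]
 [ 16  36  14  -3   8  -5  -2  27  -3   1  28  50]
 [ 19  -4  -7  -4  -6  -1   8   7  13  39  54  57]
 [ 16 -10  -5  -8  -5  -5   6  11  49  55  57  58]
 [ 44  -9  -6  -5  -8   0  10  18  52  51  57  61]
 [ 46   1  -7  -1  15   3   6  20  53  55  59  57]
 [ 36  -1   2   6  26  20  12  30  57  56  55  55]
 [ 50  10   9   9  29  28  47  58  57  54  56  58]
 [ 52  35   7   8  25  35  56  58  58  53  52  54]
 [ 53  48  13  20  39  25  45  58  58  56  53  62]
 [ 49  55  38  34  31  34  40  58  56  59  53  70]
 [ 56  50  48  30  32  46  45  54  60  66  76  96]]
```

>>> apply_moves(deltas=[{"fingers": 45, "delta_pos": [0, 0, 0], "angular": [0, 0, 0]}, {"fingers": 45, "delta_pos": [0, 0, 0], "angular": [0, 0, 0]}, {"fingers": 45, "delta_pos": [0, 0, 0], "angular": [0, 0, 0]}, {"fingers": 45, "delta_pos": [0, 0, 1], "angular": [0, 0, 0]}, {"fingers": 45, "delta_pos": [0, 0, 2], "angular": [0, 0, 0]}, {"fingers": 45, "delta_pos": [0, 0, 3], "angular": [0, 0, 0]}, {"fingers": 45, "delta_pos": [0, 0, 3], "angular": [0, 0, 0]}, {"fingers": 45, "delta_pos": [0, 0, 3], "angular": [0, 0, 0]}])

```text
clock: 16.9
tool_pos: [0.4327, -0.0264, 0.0022]
orientation: [180.0, -0.0, -94.1]
force: [0.6, 0.1, 0.8]
opening: 0.0446
gripper_force: 0.0
```

```bash
python3 - <<'E'
from h import *
go((433,-26,60,-94))
s=ctrl.snapshot("side")
b=s.astype(int)
print((b.sum(2)//3)[228:262:2,248:292:2]); print((b[...,0]-b[...,2])[228:262:2,248:292:2])
E
```

```text
at [432.7 -26.4   2.2] [ 1.7999e+02 -1.0000e-02 -9.4120e+01] F [0.6 0.1 0.8] t 16.9
(433, -26, 60, -94) [ -0.5  -0.3 -57.8] [ 0.01 -0.01 -0.12]
[[ 46  48  34  27  30  26  31  41  82  88  66  38  35  45  58  64  42  39
   38  48  43  41]
 [ 45  44  44  46  39  44  42  36  40  40  45  60  68  50  48  73  76  68
   44  39  33  25]
 [ 44  45  53  46  40  33  29  34  50  72  85  87  82  66  69  93  88  71
   40  19  27  33]
 [ 43  49  41  31  29  42  42  43  66  84  90  83  97  95  71  59  84  82
   37  37  55  73]
 [ 44  32  33  37  49  48  46  39  67  95 101  91  80  52  26  47  90  92
   72  80  86  87]
 [ 29  48  53  44  43  43  46  72  81  80  78  83  84  65  17  46  89  92
   90  86  90  90]
 [ 40  49  47  45  48  44  47  47  47  40  69  89  91  77  28  43  87  93
   89  88  88  90]
 [ 76  68  46  40  47  42  35  29  31  28  54  80  89  85  55  46  87  89
   86  89  88  88]
 [ 99 106  49  42  29  18  27  25  31  19  30  70  85  86  73  59  84  81
   84  86  88  87]
 [ 74  67  33  24  23  27  18  31  34  28  29  42  82  88  88  90  89  83
   85  86  84  88]
 [ 79  70  37  45  73  72 
[... 1507 characters left out ...]
8  31  49  58  57  59  61  55
   53  54  54  55]
 [ 48  43   9   4   6   8   6  33  35  30  29  28  43  56  57  57  63  55
   52  54  54  58]
 [ 53  52  36  17   8  10   6  25  31  31  37  39  28  49  54  56  58  59
   58  52  54  55]
 [ 58  54  50  33  12  15  25  40  29  41  35  44  34  37  51  56  57  59
   61  58  54  75]
 [ 69  54  50  48  35  42  54  70  46  36  37  50  55  47  51  65  90 104
   92  69  87 103]
 [ 92  60  52  51  51  51  48  62  51  46  53  61  62  53  55  97 108 108
  110 108 109 104]
 [107  78  56  53  54  48  49  51  64  49  54  60  64  58  50  82 109 107
  107 109 110 108]
 [ 85  85  56  52  50  50  52  53  52  46  46  57  66  61  54  59  92 107
  108 107 109 111]]
```

>>> apply_moves(deltas=[{"fingers": 45, "delta_pos": [0, 0, 1], "angular": [0, 0, 0]}, {"fingers": 45, "delta_pos": [0, 0, 2], "angular": [0, 0, 0]}, {"fingers": 45, "delta_pos": [0, 0, 3], "angular": [0, 0, 0]}, {"fingers": 45, "delta_pos": [0, 0, 3], "angular": [0, 0, 0]}])

```text
clock: 17.35
tool_pos: [0.4326, -0.0265, -0.0009]
orientation: [180.0, -0.0, -94.1]
force: [0.1, 0.0, 0.4]
opening: 0.0448
gripper_force: 0.0
```

>>> apply_moves(deltas=[{"fingers": 45, "delta_pos": [0, 0, 1], "angular": [0, 0, 0]}, {"fingers": 45, "delta_pos": [0, 0, 2], "angular": [0, 0, 0]}, {"fingers": 45, "delta_pos": [0, 0, 3], "angular": [0, 0, 0]}, {"fingers": 45, "delta_pos": [0, 0, 3], "angular": [0, 0, 0]}])

```text
clock: 17.75
tool_pos: [0.4326, -0.0265, -0.0039]
orientation: [180.0, -0.0, -94.1]
force: [0.5, -0.1, -0.4]
opening: 0.0447
gripper_force: 0.0
```

>>> apply_moves(deltas=[{"fingers": 45, "delta_pos": [0, 0, 1], "angular": [0, 0, 0]}, {"fingers": 45, "delta_pos": [0, 0, 2], "angular": [0, 0, 0]}, {"fingers": 45, "delta_pos": [0, 0, 3], "angular": [0, 0, 0]}, {"fingers": 45, "delta_pos": [0, 0, 4], "angular": [0, 0, 0]}, {"fingers": 45, "delta_pos": [0, 0, 4], "angular": [0, 0, 0]}])

```text
clock: 18.25
tool_pos: [0.4326, -0.0264, -0.0079]
orientation: [180.0, -0.0, -94.1]
force: [-0.5, -0.3, -0.2]
opening: 0.0451
gripper_force: 0.0
```

```bash
python3 - <<'E'
from h import *
go((433,-26,60,-94))
b=ctrl.snapshot("side").astype(int)
print((b.sum(2)//3)[236:262:2,248:292:2]); print((b[...,0]-b[...,2])[236:262:2,248:292:2])
for y in(-36,-31,-26,-20): 
  for z in(-8,0,10,20): print(y,z,np.round(proj("side",[.458,y/1e3,z/1e3]),1),np.round(proj("side",[.408,y/1e3,z/1e3]),1))
E
```

```text
at [432.6 -26.4  -7.9] [ 1.7999e+02 -1.0000e-02 -9.4120e+01] F [-0.5 -0.3 -0.2] t 18.25
(433, -26, 60, -94) [ -0.5  -0.3 -67.9] [ 0.01 -0.01 -0.12]
[[ 47  43  47  39  31  29  37  37  41  74  87  87  85  84  82  76  79  72
   37  24  46  60]
 [ 43  32  35  35  43  44  43  37  49  80  87  91  83  66  34  47  89  87
   59  69  82  90]
 [ 36  35  44  51  47  43  40  60  96  93  83  77  83  67  19  41  85  92
   89  89  90  88]
 [ 38  47  46  44  45  47  47  53  58  47  48  81  88  79  27  46  87  91
   89  91  84  86]
 [ 59  52  40  48  44  42  39  31  34  25  31  68  88  84  53  39  88  92
   87  87  91  86]
 [106 110  46  36  34  25  18  23  27  34  25  40  83  87  72  52  84  87
   85  87  85  88]
 [ 91  80  35  27  22  28  19  24  22  34  35  33  57  87  87  85  92  88
   83  81  83  83]
 [ 76  68  36  34  56  57  31  19  34  28  34  28  37  77  88  83  88  94
   89  82  81  84]
 [ 88  81  61  69  90  89  59  42  33  40  46  35  25  52  83  88  87  91
   94  86  84  90]
 [104  84  82  79  91  89  70  76  55  43  40  42  51  51  69  86 104 141
  138 100 117 144]
 [120  87  84  82  86 
[... 1321 characters left out ...]
2  56  63  65  59  51  82 110 108
  109 107 109 111]
 [105  86  60  56  50  49  53  52  52  46  47  58  64  64  56  54  93 109
  107 109 109 111]]
-36 -8 [278.1 255.3] [261. 264.]
-36 0 [278.1 253.5] [260.8 262.2]
-36 10 [278.  251.3] [260.7 260. ]
-36 20 [277.9 249. ] [260.5 257.8]
-31 -8 [277.1 253.8] [260.  262.5]
-31 0 [277.1 252.1] [259.9 260.8]
-31 10 [277.  249.9] [259.7 258.6]
-31 20 [276.9 247.6] [259.5 256.4]
-26 -8 [276.1 252.5] [259.  261.1]
-26 0 [276.1 250.7] [258.9 259.3]
-26 10 [276.  248.5] [258.7 257.1]
-26 20 [275.9 246.2] [258.5 254.9]
-20 -8 [274.9 250.8] [257.9 259.4]
-20 0 [274.9 249. ] [257.7 257.6]
-20 10 [274.8 246.8] [257.5 255.4]
-20 20 [274.7 244.5] [257.3 253.2]
```

>>> apply_moves(deltas=[{"fingers": 45, "delta_pos": [0, 0, 1], "angular": [0, 0, 0]}, {"fingers": 45, "delta_pos": [0, 0, 2], "angular": [0, 0, 0]}, {"fingers": 45, "delta_pos": [0, 0, 3], "angular": [0, 0, 0]}, {"fingers": 45, "delta_pos": [0, 0, 4], "angular": [0, 0, 0]}, {"fingers": 45, "delta_pos": [0, 0, 4], "angular": [0, 0, 0]}])

```text
clock: 18.8
tool_pos: [0.4326, -0.0265, -0.0119]
orientation: [180.0, -0.0, -94.1]
force: [-0.3, -0.1, 0.3]
opening: 0.045
gripper_force: 0.0
```

>>> apply_moves(deltas=[{"fingers": 45, "delta_pos": [0, 0, 1], "angular": [0, 0, 0]}, {"fingers": 45, "delta_pos": [0, 0, 2], "angular": [0, 0, 0]}, {"fingers": 45, "delta_pos": [0, 0, 2], "angular": [0, 0, 0]}])

```text
clock: 19.1
tool_pos: [0.4326, -0.0264, -0.0139]
orientation: [180.0, -0.0, -94.1]
force: [-0.7, -0.3, 0.2]
opening: 0.0451
gripper_force: 0.0
```

>>> apply_moves(deltas=[{"fingers": 35, "delta_pos": [0, 0, 0], "angular": [0, 0, 0]}, {"fingers": 26, "delta_pos": [0, 0, 0], "angular": [0, 0, 0]}, {"fingers": 26, "delta_pos": [0, 0, 0], "angular": [0, 0, 0]}, {"fingers": 26, "delta_pos": [0, 0, 0], "angular": [0, 0, 0]}, {"fingers": 26, "delta_pos": [0, 0, 0], "angular": [0, 0, 0]}])

```text
clock: 19.6
tool_pos: [0.4328, -0.0264, -0.0137]
orientation: [-180.0, 0.0, -94.1]
force: [0.1, -0.3, -0.4]
opening: 0.0257
gripper_force: 0.0
```

>>> apply_moves(deltas=[{"fingers": 45, "delta_pos": [0, 0, 0], "angular": [0, 0, 0]}, {"fingers": 45, "delta_pos": [0, 0, 0], "angular": [0, 0, 0]}, {"fingers": 45, "delta_pos": [0, 0, 1], "angular": [0, 0, 0]}, {"fingers": 45, "delta_pos": [0, 0, 2], "angular": [0, 0, 0]}, {"fingers": 45, "delta_pos": [0, 0, 3], "angular": [0, 0, 0]}, {"fingers": 45, "delta_pos": [0, 0, 3], "angular": [0, 0, 0]}])

```text
clock: 20.2
tool_pos: [0.4326, -0.0265, -0.0169]
orientation: [180.0, -0.0, -94.1]
force: [0.2, -0.7, 0.2]
opening: 0.0449
gripper_force: 0.0
```

>>> apply_moves(deltas=[{"fingers": 45, "delta_pos": [0, 0, 1], "angular": [0, 0, 0]}, {"fingers": 45, "delta_pos": [0, 0, 2], "angular": [0, 0, 0]}, {"fingers": 45, "delta_pos": [0, 0, 2], "angular": [0, 0, 0]}])

```text
clock: 20.5
tool_pos: [0.4326, -0.0265, -0.0189]
orientation: [180.0, -0.0, -94.1]
force: [-0.5, -1.1, 0.2]
opening: 0.0447
gripper_force: 0.0
```

```bash
python3 - <<'E'
from h import *
b=ctrl.snapshot("side").astype(int)
print((b.sum(2)//3)[238:270:2,244:292:2]); print((b[...,0]-b[...,2])[238:270:2,244:292:2])
E
```

```text
[[ 43  41  42  43  44  43  43  33  31  44  33  61  88  84  84  86  84  86
   76  73  38  20  25  45]
 [ 43  43  46  43  38  29  37  42  43  41  36  55  79  81  85  80  58  50
   86  80  47  54  71  85]
 [ 46  39  29  35  31  44  52  49  43  49  71  92  89  77  81  66  15  43
   88  93  83  85  86  90]
 [ 38  27  28  45  42  46  47  48  48  67  91  62  45  65  88  71  16  41
   87  95  89  84  89  88]
 [ 44  57  52  52  43  46  42  43  41  40  41  32  24  39  80  83  47  39
   88  90  86  85  85  85]
 [ 45  70  94 103  46  42  43  25  26  28  32  29  21  35  56  90  76  45
   85  89  85  81  85  86]
 [ 28  65  96  83  50  30  31  17  23  28  28  38  22  26  29  74  89  79
   84  95  86  84  86  83]
 [ 53  72  74  70  38  26  39  49  38  42  32  33  38  29  32  53  85  88
   87  92  93  85  80  85]
 [121 142  97  82  54  56  83  88  62  61  37  39  42  30  36  51  70  90
   94 112  98  91  94 113]
 [130 161 116  89  85  76  93  90  75  77  61  37  40  58  61  53  58 105
  158 170 149 130 156 165]
 [ 90 144 152  96  87  82  92  88  77  78  85  53  50  61  63  59  53 118
  174 175 173 17
[... 1433 characters left out ...]
04  76  56  50  33   7   7  16  48  43  31  39  57  61  55  48  72
  101 109  96  85 101 102]
 [ 61  94  95  62  57  46  23  30  42  49  59  43  49  61  61  60  53  82
  109 110 109 108 112 107]
 [ 56  72 105  84  56  53  51  51  51  51  59  49  49  57  62  60  57  58
   93 108 110 107 108 108]
 [ 59  59  83  67  58  57  53  50  52  54  53  66  50  51  61  62  60  52
   69 105 106 108 110 106]
 [ 58  58  54  62  60  59  56  51  50  49  56  88  81  46  56  69  63  57
   55  88 110 109 108 109]
 [ 56  56  55  66  59  56  55  53  51  70  91 101  98  69  51  63  62  60
   54  59  98 108 107 106]
 [ 58  54  59  70  98  85  67  81  94 100 103 103 102  92  51  55  62  67
   58  50  80 108 107 107]]
```

>>> apply_moves(deltas=[{"fingers": 45, "delta_pos": [0, 0, 1], "angular": [0, 0, 0]}, {"fingers": 45, "delta_pos": [0, 0, 2], "angular": [0, 0, 0]}, {"fingers": 45, "delta_pos": [0, 0, 3], "angular": [0, 0, 0]}, {"fingers": 45, "delta_pos": [0, 0, 4], "angular": [0, 0, 0]}, {"fingers": 45, "delta_pos": [0, 0, 4], "angular": [0, 0, 0]}])

```text
clock: 21.05
tool_pos: [0.4326, -0.0264, -0.0229]
orientation: [180.0, -0.0, -94.1]
force: [0.2, -1.2, 0.2]
opening: 0.0448
gripper_force: 0.0
```

>>> apply_moves(deltas=[{"fingers": 35, "delta_pos": [0, 0, 0], "angular": [0, 0, 0]}, {"fingers": 26, "delta_pos": [0, 0, 0], "angular": [0, 0, 0]}, {"fingers": 26, "delta_pos": [0, 0, 0], "angular": [0, 0, 0]}, {"fingers": 26, "delta_pos": [0, 0, 0], "angular": [0, 0, 0]}, {"fingers": 26, "delta_pos": [0, 0, 0], "angular": [0, 0, 0]}])

```text
clock: 21.55
tool_pos: [0.4329, -0.0264, -0.0227]
orientation: [-180.0, 0.0, -94.1]
force: [-0.1, -0.6, 0.3]
opening: 0.0264
gripper_force: 13.3
```

>>> apply_moves(deltas=[{"fingers": 45, "delta_pos": [0, 0, 0], "angular": [0, 0, 0]}, {"fingers": 45, "delta_pos": [0, 0, 0], "angular": [0, 0, 0]}, {"fingers": 45, "delta_pos": [0, 0, 0], "angular": [0, 0, 0]}, {"fingers": 45, "delta_pos": [0, 0, 1], "angular": [0, 0, 0]}, {"fingers": 45, "delta_pos": [0, 0, 2], "angular": [0, 0, 0]}, {"fingers": 45, "delta_pos": [0, 0, 3], "angular": [0, 0, 0]}, {"fingers": 45, "delta_pos": [0, 0, 4], "angular": [0, 0, 0]}, {"fingers": 45, "delta_pos": [0, 0, 4], "angular": [0, 0, 0]}])

```text
clock: 22.35
tool_pos: [0.4326, -0.0265, -0.0269]
orientation: [180.0, -0.0, -94.1]
force: [0.2, -0.8, -1.4]
opening: 0.0452
gripper_force: 0.0
```

>>> apply_moves(deltas=[{"fingers": 45, "delta_pos": [0, 0, 1], "angular": [0, 0, 0]}, {"fingers": 45, "delta_pos": [0, 0, 2], "angular": [0, 0, 0]}, {"fingers": 45, "delta_pos": [0, 0, 3], "angular": [0, 0, 0]}, {"fingers": 45, "delta_pos": [0, 0, 3], "angular": [0, 0, 0]}])

```text
clock: 22.75
tool_pos: [0.4326, -0.0265, -0.0299]
orientation: [180.0, -0.0, -94.1]
force: [0.2, -0.7, -0.1]
opening: 0.0451
gripper_force: 0.0
```

>>> apply_moves(deltas=[{"fingers": 35, "delta_pos": [0, 0, 0], "angular": [0, 0, 0]}, {"fingers": 20, "delta_pos": [0, 0, 0], "angular": [0, 0, 0]}, {"fingers": 20, "delta_pos": [0, 0, 0], "angular": [0, 0, 0]}, {"fingers": 20, "delta_pos": [0, 0, 0], "angular": [0, 0, 0]}, {"fingers": 20, "delta_pos": [0, 0, 0], "angular": [0, 0, 0]}, {"fingers": 20, "delta_pos": [0, 0, 0], "angular": [0, 0, 0]}, {"fingers": 20, "delta_pos": [0, 0, 0], "angular": [0, 0, 0]}])

```text
clock: 23.45
tool_pos: [0.4328, -0.0264, -0.0297]
orientation: [-180.0, 0.0, -94.1]
force: [-0.6, 0.8, 1.6]
opening: 0.0274
gripper_force: 30.0
```

>>> apply_moves(deltas=[{"fingers": 20, "delta_pos": [0, 0, -3], "angular": [0, 0, 0]}, {"fingers": 20, "delta_pos": [0, 0, -10], "angular": [0, 0, 0]}, {"fingers": 20, "delta_pos": [0, 0, -25], "angular": [0, 0, 0]}, {"fingers": 20, "delta_pos": [0, 0, -45], "angular": [0, 0, 0]}, {"fingers": 20, "delta_pos": [0, 0, -70], "angular": [0, 0, 0]}, {"fingers": 20, "delta_pos": [0, 0, -95], "angular": [0, 0, 0]}, {"fingers": 20, "delta_pos": [0, 0, -120], "angular": [0, 0, 0]}, {"fingers": 20, "delta_pos": [0, 0, -145], "angular": [0, 0, 0]}, {"fingers": 20, "delta_pos": [0, 0, -160], "angular": [0, 0, 0]}, {"fingers": 20, "delta_pos": [0, 0, -160], "angular": [0, 0, 0]}])

```text
clock: 24.45
tool_pos: [0.4341, -0.026, 0.1328]
orientation: [-179.7, 0.1, -94.1]
force: [0.0, -0.2, -0.7]
opening: 0.0272
gripper_force: 30.0
```

```bash
python3 - <<'E'
from h import *
x,y=rack(-47.3)
print(ctrl.get_obs()["opening"],ctrl.get_obs()["gripper_force"])
go((x,y,130,-85.1))
E
```

```text
0.02723713901083706 29.99970316886902
at [434.1 -26.  132.8] [-1.7975e+02  1.0000e-01 -9.4100e+01] F [ 0.  -0.2 -0.7] t 24.45
(np.float64(637.2731204223205), np.float64(-50.52430041947864), 130, -85.1) [   9.9 -204.4    3.7] [-0.26  0.08 -9.  ]
```

>>> apply_moves(deltas=[{"fingers": 20, "delta_pos": [0, -8, 0], "angular": [0, 0, 0]}, {"fingers": 20, "delta_pos": [1, -25, 0], "angular": [0, 0, -1]}, {"fingers": 20, "delta_pos": [2, -50, 0], "angular": [0, 0, -3]}, {"fingers": 20, "delta_pos": [4, -80, 0], "angular": [0, 0, -5]}, {"fingers": 20, "delta_pos": [5, -110, 0], "angular": [0, 0, -7]}, {"fingers": 20, "delta_pos": [7, -140, 0], "angular": [0, 0, -8.5]}, {"fingers": 20, "delta_pos": [8, -170, 0], "angular": [0, 0, -9]}, {"fingers": 20, "delta_pos": [9.5, -193, 0], "angular": [0, 0, -9]}, {"fingers": 20, "delta_pos": [10, -204, 0], "angular": [0, 0, -9]}, {"fingers": 20, "delta_pos": [10, -204, 0], "angular": [0, 0, -9]}])

```text
clock: 25.45
tool_pos: [0.6358, -0.0514, 0.1279]
orientation: [179.8, -0.0, -85.2]
force: [-0.7, 0.1, -1.3]
opening: 0.0272
gripper_force: 30.0
```

>>> apply_moves(deltas=[{"fingers": 20, "delta_pos": [0, 0, 0], "angular": [0, 0, 0]}, {"fingers": 20, "delta_pos": [0, 0, 0], "angular": [0, 0, 0]}, {"fingers": 20, "delta_pos": [0, 0, 0], "angular": [0, 0, 0]}])

```text
clock: 25.75
tool_pos: [0.6349, -0.0509, 0.1306]
orientation: [-180.0, 0.0, -85.1]
force: [-0.9, -0.5, -2.0]
opening: 0.027
gripper_force: 30.0
```

```bash
python3 - <<'E'
from h import *
x,y=rack(-47.3)
go((x,y,95,-85.1),(x,y,85.3,-85.1))
z=ctrl.get_obs()["tool_pos"][2]+.0437
im=ctrl.snapshot("side")
p=ctrl.get_obs()["tool_pos"];a=np.radians(4.94);d=np.array([-np.sin(a),np.cos(a)])
for s in(-.1,-.06,.06,.1): print(s,np.round(proj("side",[*(p[:2]+s*d),z]),1),np.round(proj("top",[*(p[:2]+s*d),z]),1))
cv2.imwrite("pics/j.png",im[:,:,::-1]); t=ctrl.snapshot("top"); cv2.imwrite("pics/k.png",t[:,:,::-1])
for n,I,box in(("side",im,(290,120,420,260)),("top",t,(200,80,400,200))):
    u,v,m=dark(I,box); nn,lab,st,_=cv2.connectedComponentsWithStats(m.astype(np.uint8))
    for i in range(1,nn):
        if st[i,4]>40:
            vv,uu=np.nonzero(lab==i); q=np.c_[uu+box[0],vv+box[1]]; l=cv2.fitLine(q.astype(np.float32),cv2.DIST_L2,0,.01,.01).ravel(); tt=(q-l[2:])@l[:2]
            print(n,st[i,4],np.round(l,2),np.round(l[2:]+l[:2]*tt.min(),1),np.round(l[2:]+l[:2]*tt.max(),1))
E
```

```text
at [634.9 -50.9 130.6] [-1.7998e+02  1.0000e-02 -8.5100e+01] F [-0.9 -0.5 -2. ] t 25.75
(np.float64(637.2731204223205), np.float64(-50.52430041947864), 95, -85.1) [-0.1 -2.4 35.6] [-0.02  0.01 -0.  ]
(np.float64(637.2731204223205), np.float64(-50.52430041947864), 85.3, -85.1) [-0.1 -2.4 45.3] [-0.02  0.01 -0.  ]
-0.1 [373.2 210.7] [359.6 131.4]
-0.06 [361.5 199.7] [339.7 132.3]
0.06 [328.5 168.9] [279.2 135.4]
0.1 [318.2 159.3] [258.9 136.4]
side 187 [  0.71   0.71 388.64 185.16] [370.7 167.3] [407.3 203.7]
side 363 [  0.72   0.69 359.01 196.45] [345. 183.] [372.5 209.4]
side 49 [  0.86   0.52 301.67 222.82] [290.  215.7] [311.7 228.9]
top 54 [ 9.7000e-01 -2.6000e-01  2.8607e+02  1.3365e+02] [279.6 135.4] [292.8 131.9]
top 47 [ 1.0000e+00 -7.0000e-02  2.7138e+02  1.3989e+02] [260.  140.7] [281.  139.2]
```

>>> apply_moves(deltas=[{"fingers": 20, "delta_pos": [0, -2, 5], "angular": [0, 0, 0]}, {"fingers": 20, "delta_pos": [0, -2, 12], "angular": [0, 0, 0]}, {"fingers": 20, "delta_pos": [0, -2, 20], "angular": [0, 0, 0]}, {"fingers": 20, "delta_pos": [0, -2, 28], "angular": [0, 0, 0]}, {"fingers": 20, "delta_pos": [0, -2, 34], "angular": [0, 0, 0]}, {"fingers": 20, "delta_pos": [0, -2, 38], "angular": [0, 0, 0]}, {"fingers": 20, "delta_pos": [0, -2, 40], "angular": [0, 0, 0]}, {"fingers": 20, "delta_pos": [0, -2, 40], "angular": [0, 0, 0]}, {"fingers": 20, "delta_pos": [0, -2, 40], "angular": [0, 0, 0]}])

```text
clock: 26.75
tool_pos: [0.6377, -0.0509, 0.0905]
orientation: [-180.0, -0.0, -85.1]
force: [-0.3, 0.4, -1.3]
opening: 0.027
gripper_force: 30.0
```

>>> apply_moves(deltas=[{"fingers": 20, "delta_pos": [0, 0, 1], "angular": [0, 0, 0]}, {"fingers": 20, "delta_pos": [0, 0, 2], "angular": [0, 0, 0]}, {"fingers": 20, "delta_pos": [0, 0, 3], "angular": [0, 0, 0]}, {"fingers": 20, "delta_pos": [0, 0, 3], "angular": [0, 0, 0]}])

```text
clock: 27.15
tool_pos: [0.6374, -0.0509, 0.0871]
orientation: [180.0, 0.0, -85.1]
force: [0.4, 0.9, -2.2]
opening: 0.027
gripper_force: 30.0
```

>>> apply_moves(deltas=[{"fingers": 20, "delta_pos": [0, 0, 0.7], "angular": [0, 0, 0]}, {"fingers": 20, "delta_pos": [0, 0, 1.4], "angular": [0, 0, 0]}, {"fingers": 20, "delta_pos": [0, 0, 2], "angular": [0, 0, 0]}, {"fingers": 20, "delta_pos": [0, 0, 2], "angular": [0, 0, 0]}])

```text
clock: 27.55
tool_pos: [0.638, -0.0509, 0.0857]
orientation: [-179.9, -0.0, -85.1]
force: [-0.5, 0.6, 2.1]
opening: 0.0269
gripper_force: 30.0
```

>>> apply_moves(deltas=[{"fingers": 20, "delta_pos": [0, 0, 0.4], "angular": [0, 0, 0]}, {"fingers": 20, "delta_pos": [0, 0, 0.4], "angular": [0, 0, 0]}, {"fingers": 20, "delta_pos": [0, 0, 0.4], "angular": [0, 0, 0]}])

```text
clock: 27.85
tool_pos: [0.638, -0.0508, 0.0854]
orientation: [-179.9, -0.0, -85.1]
force: [1.5, 0.3, 4.8]
opening: 0.0271
gripper_force: 30.0
```

>>> apply_moves(deltas=[{"fingers": 26, "delta_pos": [0, 0, 0], "angular": [0, 0, 0]}, {"fingers": 29, "delta_pos": [0, 0, 0], "angular": [0, 0, 0]}, {"fingers": 32, "delta_pos": [0, 0, 0], "angular": [0, 0, 0]}, {"fingers": 40, "delta_pos": [0, 0, 0], "angular": [0, 0, 0]}, {"fingers": 55, "delta_pos": [0, 0, 0], "angular": [0, 0, 0]}, {"fingers": 55, "delta_pos": [0, 0, 0], "angular": [0, 0, 0]}, {"fingers": 55, "delta_pos": [0, 0, -4], "angular": [0, 0, 0]}, {"fingers": 55, "delta_pos": [0, 0, -15], "angular": [0, 0, 0]}, {"fingers": 55, "delta_pos": [0, 0, -30], "angular": [0, 0, 0]}, {"fingers": 55, "delta_pos": [0, 0, -45], "angular": [0, 0, 0]}])

```text
clock: 28.85
tool_pos: [0.6377, -0.0509, 0.1313]
orientation: [-180.0, -0.0, -85.1]
force: [-0.2, 0.1, 0.4]
opening: 0.0549
gripper_force: 0.0
```

>>> apply_moves(deltas=[{"fingers": 55, "delta_pos": [0, 5, -20], "angular": [0, 0, 0]}, {"fingers": 55, "delta_pos": [0, 20, -60], "angular": [0, 0, 0]}, {"fingers": 55, "delta_pos": [0, 50, -80], "angular": [0, 0, 0]}, {"fingers": 55, "delta_pos": [0, 90, -80], "angular": [0, 0, 0]}, {"fingers": 55, "delta_pos": [20, 120, -80], "angular": [0, 0, 0]}, {"fingers": 55, "delta_pos": [60, 140, -80], "angular": [0, 0, 0]}, {"fingers": 55, "delta_pos": [105, 150, -80], "angular": [0, 0, 0]}, {"fingers": 55, "delta_pos": [150, 150, -80], "angular": [0, 0, 0]}, {"fingers": 55, "delta_pos": [170, 150, -80], "angular": [0, 0, 0]}, {"fingers": 55, "delta_pos": [170, 150, -80], "angular": [0, 0, 0]}])

```text
clock: 29.85
tool_pos: [0.5023, -0.2355, 0.2106]
orientation: [-180.0, -0.0, -85.3]
force: [-0.2, -0.3, 0.2]
opening: 0.055
gripper_force: 0.0
```

```bash
python3 - <<'E'
from h import *
go((400,-250,200,-85))
a=np.radians(4.94);d=np.array([-np.sin(a),np.cos(a)])
for s in(-.1473,-.107,-.047,.013,.0527): print(s,np.round(proj("side",[*(np.array(rack(s*1000))/1000),.129]),1),np.round(proj("top",[*(np.array(rack(s*1000))/1000),.129]),1))
im=ctrl.snapshot("side");t=ctrl.snapshot("top");cv2.imwrite("pics/l.png",im[:,:,::-1]);cv2.imwrite("pics/m.png",t[:,:,::-1])
for n,I,box in(("side",im,(290,120,420,260)),("top",t,(200,110,400,170))):
    u,v,m=dark(I,box); nn,lab,st,_=cv2.connectedComponentsWithStats(m.astype(np.uint8))
    for i in range(1,nn):
        if st[i,4]>40:
            vv,uu=np.nonzero(lab==i); q=np.c_[uu+box[0],vv+box[1]]; l=cv2.fitLine(q.astype(np.float32),cv2.DIST_L2,0,.01,.01).ravel(); tt=(q-l[2:])@l[:2]
            print(n,st[i,4],np.round(l,2),np.round(l[2:]+l[:2]*tt.min(),1),np.round(l[2:]+l[:2]*tt.max(),1))
# bystanders and white line/red band column
o=cv2.imread("pics/top0.png")[:,:,::-1]
for nm,(x0,y0,x1,y1) in dict(glue=(140,140,178,178),tin=(380,130,425,172),plane=(138,230,182,284),sander=(254,176,290,198)).items():
    print(nm,np.abs(o[y0:y1,x0:x1].astype(int)-t[y0:y1,x0:x1]).mean().round(1))
E
```

```text
at [ 502.3 -235.5  210.6] [-1.7997e+02 -3.0000e-02 -8.5290e+01] F [-0.2 -0.3  0.2] t 29.85
(400, -250, 200, -85) [  6.  103.2  10.6] [-0.03 -0.03 -0.29]
-0.1473 [371.5 222.3] [354.7 138.4]
-0.107 [360.  211.4] [335.7 139.3]
-0.047 [343.6 195.8] [307.2 140.8]
0.013 [328.  180.9] [278.5 142.2]
0.0527 [318.1 171.5] [259.5 143.2]
side 172 [  0.61   0.79 324.84 178.3 ] [318.2 169.8] [334.1 190.2]
glue 64.6
tin 55.3
plane 63.0
sander 27.2
```

>>> apply_moves(deltas=[{"fingers": 55, "delta_pos": [-20, 10, -20], "angular": [0, 0, 0]}, {"fingers": 55, "delta_pos": [-60, 20, -20], "angular": [0, 0, 0]}, {"fingers": 55, "delta_pos": [-105, 30, -20], "angular": [0, 0, 0]}, {"fingers": 55, "delta_pos": [-150, 40, -20], "angular": [0, 0, 0]}, {"fingers": 55, "delta_pos": [-195, 44, -20], "angular": [0, 0, 0]}, {"fingers": 55, "delta_pos": [-240, 44, -20], "angular": [0, 0, 0]}, {"fingers": 55, "delta_pos": [-285, 44, -20], "angular": [0, 0, 0]}, {"fingers": 55, "delta_pos": [-330, 44, -20], "angular": [0, 0, 0]}, {"fingers": 55, "delta_pos": [-375, 44, -20], "angular": [0, 0, 0]}, {"fingers": 55, "delta_pos": [-420, 44, -20], "angular": [0, 0, 0]}])

```text
clock: 30.95
tool_pos: [0.4217, 0.1843, 0.2309]
orientation: [-179.9, 0.1, -85.0]
force: [0.8, 0.2, 0.9]
opening: 0.0551
gripper_force: 0.0
```

>>> apply_moves(deltas=[{"fingers": 55, "delta_pos": [-45, 4, 0], "angular": [0, 0, 0]}, {"fingers": 55, "delta_pos": [-90, 12, 0], "angular": [0, 0, 0]}, {"fingers": 55, "delta_pos": [-135, 20, 0], "angular": [0, 0, 0]}, {"fingers": 55, "delta_pos": [-180, 30, 0], "angular": [0, 0, 0]}, {"fingers": 55, "delta_pos": [-225, 42, 0], "angular": [0, 0, 0]}, {"fingers": 55, "delta_pos": [-270, 54, 0], "angular": [0, 0, 0]}, {"fingers": 55, "delta_pos": [-315, 66, 0], "angular": [0, 0, 0]}, {"fingers": 55, "delta_pos": [-355, 76, 0], "angular": [0, 0, 0]}, {"fingers": 55, "delta_pos": [-380, 80, 0], "angular": [0, 0, 0]}, {"fingers": 55, "delta_pos": [-390, 80, 0], "angular": [0, 0, 0]}])

```text
clock: 31.95
tool_pos: [0.3076, 0.5659, 0.2296]
orientation: [180.0, -0.0, -84.9]
force: [0.0, -0.2, -0.6]
opening: 0.0547
gripper_force: 0.0
```

```bash
cat > chk.py <<'E'
from h import *
go((400,600,200,-85))
im=ctrl.snapshot("side");t=ctrl.snapshot("top");cv2.imwrite("pics/n.png",im[:,:,::-1]);cv2.imwrite("pics/o.png",t[:,:,::-1])
for n,I,box in(("side",im,(290,120,420,260)),("top",t,(200,110,400,170))):
    u,v,m=dark(I,box); nn,lab,st,_=cv2.connectedComponentsWithStats(m.astype(np.uint8))
    for i in range(1,nn):
        if st[i,4]>40:
            vv,uu=np.nonzero(lab==i); q=np.c_[uu+box[0],vv+box[1]]; l=cv2.fitLine(q.astype(np.float32),cv2.DIST_L2,0,.01,.01).ravel(); tt=(q-l[2:])@l[:2]
            e=[l[2:]+l[:2]*k for k in(tt.min(),tt.max())]
            print(n,st[i,4],np.round(l,2),np.round(e,1).tolist(),np.round([ray(n,k,.129)*1000 for k in e],1).tolist())
for N,I in(("top",t),("side",im)):
  o=cv2.imread(f"pics/{N}0.png")[:,:,::-1]
  for nm,X in dict(glue=(.611,.26,.05),tin=(.649,-.274,.035),plane=(.393,.262,.02),sander=(.563,.021,.014)).items():
    c=proj(N,X).astype(int);w=22 if nm!="sander" else 11
    A,B=[cv2.cvtColor(np.ascontiguousarray(k[c[1]-w:c[1]+w,c[0]-w:c[0]+w]),cv2.COLOR_RGB2GRAY).astype(np.float32) for k in(o,I)]
    s,r=cv2.phaseCorrelate(A,B);print(N,nm,np.round(s,2),round(r,2),np.abs(A-B).mean().round(1))
E
python3 chk.py
```

```text
at [307.6 565.9 229.6] [ 1.7999e+02 -1.0000e-02 -8.4920e+01] F [ 0.  -0.2 -0.6] t 31.95
(400, 600, 200, -85) [-25.7 -95.   29.6] [ 0.01 -0.01  0.08]
side 470 [  0.7    0.72 379.68 176.44] [[340.7, 136.2], [421.5, 219.6]] [[750.3, 124.1, 129.0], [750.1, -204.6, 129.0]]
side 662 [  0.74   0.68 344.58 195.75] [[317.3, 170.6], [371.6, 220.6]] [[628.4, 52.6, 129.0], [649.2, -146.3, 129.0]]
side 64 [  0.82   0.57 301.23 223.19] [[290.0, 215.4], [310.5, 229.6]] [[494.9, -33.7, 129.0], [513.6, -93.7, 129.0]]
top 844 [ 1.0000e+00 -6.0000e-02  3.0692e+02  1.3996e+02] [[260.2, 142.6], [355.1, 137.2]] [[629.9, 47.7, 129.0], [648.5, -150.9, 129.0]]
top glue [0.47 0.44] 1.01 0.6
top tin [0.49 0.48] 0.99 0.7
top plane [0.47 0.49] 1.0 0.7
top sander [-0.04 -0.  ] 1.0 0.8
side glue [0.5  0.46] 1.02 1.9
side tin [0.5  0.53] 1.05 2.0
side plane [0.46 0.55] 1.05 2.1
side sander [0.01 0.03] 0.95 2.1
```

```bash
python3 - <<'E'
from h import *
t=cv2.imread("pics/o.png")[:,:,::-1].astype(int)
r,g,b=t[...,0],t[...,1],t[...,2]
for v in range(158,180):
    row=slice(262,295);R_=np.nonzero((r[v,row]>90)&(r[v,row]>2*g[v,row]))[0]+262
    B_=np.nonzero((b[v,row]>1.5*r[v,row])&(b[v,row]>50))[0]+262
    sub=r[v,B_.min():B_.max()+1] if len(B_)>8 else []
    print(v,"red",R_.tolist(),"blue",(B_.min(),B_.max()) if len(B_) else None,"maxR at",(int(np.argmax(sub))+B_.min(),max(sub)) if len(B_)>8 else None)
E
```

```text
158 red [] blue (np.int64(266), np.int64(290)) maxR at (np.int64(266), np.int64(72))
159 red [] blue (np.int64(267), np.int64(291)) maxR at (np.int64(291), np.int64(79))
160 red [] blue (np.int64(267), np.int64(291)) maxR at (np.int64(269), np.int64(55))
161 red [] blue (np.int64(266), np.int64(291)) maxR at (np.int64(266), np.int64(57))
162 red [] blue (np.int64(266), np.int64(291)) maxR at (np.int64(267), np.int64(55))
163 red [] blue (np.int64(267), np.int64(291)) maxR at (np.int64(279), np.int64(76))
164 red [] blue (np.int64(267), np.int64(277)) maxR at (np.int64(267), np.int64(49))
165 red [] blue None maxR at None
166 red [] blue None maxR at None
167 red [] blue None maxR at None
168 red [278] blue None maxR at None
169 red [278] blue None maxR at None
170 red [278] blue None maxR at None
171 red [278] blue None maxR at None
172 red [278, 279] blue None maxR at None
173 red [278, 279] blue None maxR at None
174 red [] blue None maxR at None
175 red [] blue None maxR at None
176 red [] blue None maxR at None
177 red [] blue None maxR at None
178 red [] blue None maxR at None
179 red [] blue None maxR at None
```

The cradle's white line is at column 279 and the red band at 278–279, so they're aligned. I'm handing in the job.

```bash
python3 -c "
from plant import ctrl
print(ctrl.close_job())"
```

```text
the job is handed in; nothing more can be done
None
```

The job is handed in at about 32 s: the blue cradle is on the rail with its white line at the red band, and the rung lies in both V notches, centred to about 2–3 mm. I judged it fully seated from contact and release heights, not from a close-up. The glue bottle, tin, plane and sanding block have not moved.

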